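# Slide a top-heavy camera tower into its dock and latch it

### The arm

A 7-joint arm with a two-finger parallel gripper is mounted at the origin on the work surface. World frame = base frame: x ahead of the robot, y to its left, z up, the work surface at z = 0. Lengths are in mm, angles in rad, forces in N, time in s.
With the tool pointing down it reaches from about 400 to 875 mm from the base axis. Payload 4.4 kg.
Tool frame: the origin (TCP) lies at the very end of the fingers, on their centre line; the grasp point (between the pads) lies 19 mm behind it; z points along the fingers, y is the direction in which the jaws open and shut (so a half turn about z gives the same grasp; the last joint's range is limited). The gripper opens to 85 mm and grips with 20 to 120 N. Pads are 22 mm wide; open, the fingers measure 114 mm over their backs; the gripper's body (76 mm by 85 mm) begins 54 mm behind the grasp point. The pads swing forward as they close: fully open they stand 13 mm farther back than shut.
Start: joints at [-1.364, 0.628, 0.038, 1.517, -0.027, 0.996, -0.02], TCP at [175.104, 625.984, 231.313] pointing down, gripper open.
Joint ranges: [-3.06, 3.06], [-0.37, 2.12], [-1.25, 1.32], [0.18, 2.47], [-1.1, 4.24], [0.23, 1.98], [-2.94, 2.94]. Speed limits (rad/s): [2.57, 2.57, 3.14, 3.14, 3.14, 3.14, 3.14].

### API

Orientations are given as [roll, pitch, yaw] about the fixed x, y, z axes, in that order (R = Rz(yaw) Ry(pitch) Rx(roll)).
In Python, from cell import ctrl gives the robot as it stands.
- The arm moves only by the shell command python3 -m crank 'ROWS' [OPENING]. ROWS is JSON, a list that holds one entry, the list of rows, each a list of 6 numbers: the shift along the tool's x, y, z in units of 30 mm (1.0 is 30 mm), then the turn, a rotation vector about the tool's x, y, z in units of 6 degrees (1.0 is 6 degrees). In form: [[[tx, ty, tz, rx, ry, rz], ...]]. A call has 1 to 12 rows; each row shifts and turns the pose as measured when the row begins, along the tool's axes as they then stand; what a row does not reach is not made up. A row lasts 1/12 s, in which the tool goes at most 41.7 mm and 7.16 degrees, less where a joint would pass 70% of its speed; a pose out of reach is approached as far as the arm can. A call is refused whole if a number of a shift passes 1 or a number of a turn 1, either way. A call with a gripper value outside its range is refused whole. OPENING is the gripper command: -1 is fully open, 1 is shut, values between are in proportion, set as the call begins (- or left out, the last holds). The fingers move at their own pace and stop on an object; the grip force is fixed at half the most. Time passes only in rows, so rows that do not move let the fingers close. It gives the time, the measured TCP pose, the force and the opening at its end, in the units of the state.
- ctrl.read_state(): the state, without advancing time (a new reading comes with each control period).
- ctrl.get_image(name): name is "side" or "top"; returns a dict with "color" (480x640x3 uint8, red, green, blue), "depth" (480x640 float32, mm along the optical axis (not along the pixel's ray), 0 where there is no reading), "camera_matrix" (3x3 intrinsics, pixels), "R" (3x3) and "t" (3): a world point X has camera coordinates R X + t. Camera axes: x right, y down, z forward; pixel columns grow to the right and rows downward; lengths in mm; the calibration is good to about 2 mm. A picture is of the moment at which its call begins.
- ctrl.finish_job(): hands the job in, once; it reports no verdict.
Trained networks look in a picture, given as the dict that the camera call returned (one of the last four; its "shot" number tells which), for a name from the list of things; names that differ only in an ending like _2 or _b are one class to them, and where a whole thing is asked for, a point or a joint stands for the part that bears it (a point fixed in the world has none). Each returns a list of dicts, best first, with "conf" (0 to 1); they miss things now and then, are a little off and sometimes report something else, mostly with a low value. They report only what shows in the picture. A call takes as long as a camera call. They do not tell look-alikes from the thing itself.
- ctrl.search_frame(query, picture): "extent" ([centre column, centre row, width, height] in pixels, round what is visible of it).
The state is a dict: "clock": time; "qpos": joint angles; "qd": joint speeds; "tau": joint torques, N m; "eef_pos": TCP position; "tool_rot": TCP orientation; "force": force on the tool from outside, world axes, zero at the start; "torque": the same for the moment, N m; "width": finger opening in mm.
Only numpy, scipy, OpenCV 4.12 (cv2) and the standard library are available. Lean on these libraries where they do the work, as an engineer would, in place of code of your own. Each camera call takes 0.05 s, during which the arm holds its last target. There are 200 camera calls.

### The job

Put the tall camera tower back in its dock: slide it over the table by pushing at its low foot, squarely in between the two guide bars until the foot is fully home against the end stop, then swing the latch arm shut across behind the foot. The tower is top-heavy, so never lift it or let it rock, keep off its pillar and camera, and if the foot jams straighten it instead of forcing it. Leave the other equipment where it stands.

Things in the scene. Friction and masses are not known exactly. Their poses are not given: they have to be found in the camera images.
- tower: Loose camera tower, 229 mm tall, 0.6 to 0.9 kg, centre of mass about 120 mm up and 7 mm ahead: a foot with a pillar and a heavy camera on top. Origin: centre of the foot's underside, z up, +x towards the lens. Friction on the table 0.48 to 0.72. It tips if pushed higher than about 28 mm, or if it moves or stops abruptly.
- tower_top: Pillar and camera, fixed to the foot; same origin and axes as tower. Steel pillar at x = +8, y = 0, 25 mm in diameter (34 mm collar below z = 37), to z = 155 mm; dark camera x -32 to +40, y +-32, z 165 to 229 mm; lens tube 47 mm in diameter to x = +70. The robot must not press on it: a gripper held upright at the foot's face would bump the pillar, so lean it back 35 to 40 degrees.
- dock: Fixed black dock. Origin: at table height, where the foot's centre stands when home; the foot enters towards the dock's +x and its axes then match. Guide bars 12 mm high, 14 mm wide, x -30 to +44 mm, inner faces at y = +-48 mm (2 mm play each side). The foot slides on the table itself between them; pushed off-centre it skews and jams.
- tower_nose (a point): Middle of the foot's leading (+x) face, 28 mm ahead of the tower's origin and 12.5 mm up. The foot is a dark metal block 56 mm along x, 92 mm along y, 25 mm high, with flat upright faces and its two leading corners rounded (8 mm radius); push it with the fingertips 10 to 20 mm above the table.
- dock_stop (a point): Middle of the end stop's face, 28 mm ahead (+x) of the dock's origin, 11 mm up; the stop is a cross bar 22 mm high that the nose of the foot meets when home.
- dock_mouth (a point): Middle of the dock's mouth at table height, 59 mm behind (-x) the dock's origin. From x = -30 to here each guide bar carries a toe, 12 mm high, that flares outward by 24 degrees; the mouth is about 120 mm wide.
- latch (a joint): Angle of the latch arm, rad. 0: shut, along the dock's -y behind the foot, 2 mm clear of a foot that is home (blocked if it is not). Grows on opening, clockwise from above: 1.57 points along the dock's -x, 3.0 (end) nearly along +y, outward. Arm 14 mm wide, 13 to 21 mm above the table, 72 mm from pivot to tip; stays where it is left, turns with about 1 N at the knob.
- latch_knob (a point): Middle of the upright black knob on the latch arm, 68 mm from the pivot: 16 mm in diameter, from 21 to 65 mm above the table; this point is 50 mm above the table. With the latch shut it is at x = -37, y = -6 mm in the dock's frame.
- latch_pivot (a point): Pivot of the latch arm, at x = -37, y = +62 mm in the dock's frame, 21 mm above the table.
- mirror: Bystander: red square mirror mount on a short steel pedestal, about 115 mm tall. Origin: centre of its underside.
- lens: Bystander: black round lens ring on a short steel pedestal, about 125 mm tall. Origin: centre of its underside.
- splitter: Bystander: glass cube on a short steel pedestal, about 100 mm tall. Origin: centre of its underside.
- fork: Bystander: flat steel clamping fork, 95 x 34 x 9 mm, lying on the table. Origin: centre of its underside.
- driver: Bystander: screwdriver, 190 mm, lying on the table along its own x.
- optic_case: Bystander: white optics case, 110 x 80 x 34 mm. Origin: centre of its underside.
- solvent: Bystander: white bottle with black cap, 60 mm wide, 145 mm tall. Origin: centre of its underside.
Not all that is in view belongs to the job. What is shaped like the tower but red is not meant. Leave any green look-alike of the dock alone.

How it is judged (in metres and radians):
On the way:
1. the foot is fully home in the dock, tower upright (x of tower in the frame of dock between -0.002 and 0.002 m and y of tower in the frame of dock between -0.004 and 0.004 m and angle between the x axis of tower and the x axis of dock, either way round below 0.06 rad and angle between tower's own z axis and vertical below 0.03 rad and height (world z) of tower below 0.004 m), for 0.2 s.
At the end, for the whole second after the job is handed in: The tower stands at rest and upright (within 0.03 rad) in the dock: foot within 2 mm of its home against the end stop along the dock, within 4 mm of its centre line and 0.06 rad of its direction, on the table; the latch arm is shut (joint below 0.10 rad) (all of step 1 and value of joint latch below 0.1 rad and linear speed of tower below 0.01 m/s); the robot touches nothing.
It fails at once if the tower rocks or tips by more than 0.12 rad (angle between tower's own z axis and vertical above 0.12 rad).
It fails at once if the tower is lifted more than 8 mm off the table (height (world z) of tower above 0.008 m).
It fails at once if the robot presses on the pillar or camera (over 1 N) (contact force between any of the arm, the fingers and tower_top above 1 N).
It fails at once if the tower is forced against the dock or latch with more than 30 N (contact force between tower and dock above 30 N).
It fails at once if a bystander is moved by more than 15 mm or tipped (distance of any of mirror, lens, splitter, fork, driver, optic_case, solvent from where it was at the start of the episode above 0.015 m or angle between any of mirror, lens, splitter, fork, optic_case, solvent's own z axis and vertical above 0.3 rad).
It also fails if it takes over 72 s, if anything falls off the work surface, if the arm or the gripper's body presses on something with over 40 N, if the wrist force passes 120 N, or if a joint passes its speed limit or range.

## Working session

There is one attempt and no reset: what is moved stays moved. The work goes in short steps, Python scripts to look and compute and a shell command to move; the robot and the scene stay as the last step left them, time stands still between calls to the robot, and variables do not carry over. Pictures are saved under pics/ and viewed, about 8 in all and at most 12, crops included, and the job is handed in when it is done.

```bash
mkdir -p pics; ls; cat > h.py <<'E'
import numpy as np, cv2
from cell import ctrl
from scipy.spatial.transform import Rotation as Ro
def snap(n,f=None):
    p=ctrl.get_image(n)
    if f: cv2.imwrite('pics/'+f,p['color'][:,:,::-1])
    return p
def cloud(p):
    K,R,t,d=[np.array(p[k]) for k in('camera_matrix','R','t','depth')]
    v,u=np.mgrid[:480,:640]
    c=np.stack([(u-K[0,2])/K[0,0]*d,(v-K[1,2])/K[1,1]*d,d],-1)
    return (c-t)@R   # HxWx3 world
def proj(p,X):
    c=np.array(p['R'])@np.array(X)+p['t']; q=np.array(p['camera_matrix'])@c; return q[:2]/q[2]
E
python3 - <<'E'
from h import *
s=ctrl.read_state();print(s)
for n in('top','side'):
    p=snap(n,n+'1.png');C=cloud(p)
    print(n,np.array(p['camera_matrix']).round(1).tolist(),(-np.array(p['R']).T@p['t']).round(0))
    for q in('tower','tower_nose','dock','latch','latch_knob','mirror','lens','splitter','fork','driver','optic_case','solvent'):
        for r in ctrl.search_frame(q,p)[:3]:
            e=r['extent'];print(q,round(r['conf'],2),np.round(e),C[int(np.clip(e[1],0,479)),int(np.clip(e[0],0,639))].round(0))
E
```

```text
pics
{'clock': 0.0, 'qpos': array([-1.36381547,  0.62932091,  0.03844088,  1.51838438, -0.02698346,
        0.99631554, -0.02003391]), 'qd': array([-0.00153896,  0.00048489,  0.00060237,  0.00138275,  0.00092356,
        0.00177036,  0.00083058]), 'tau': array([-3.71573369e-04, -5.63410306e+01,  1.22633781e+00, -1.93441325e+01,
        1.09843182e-02,  1.05688378e-02,  7.21407872e-06]), 'eef_pos': array([174.92159821, 625.35887912, 230.40019362]), 'tool_rot': array([-3.13968285e+00,  3.77034377e-05,  2.86878742e+00]), 'force': array([-0.41433386,  0.008528  , -0.16140647]), 'torque': array([-0.01856247, -0.04777566,  0.01796279]), 'width': 84.97059668349895}
top [[575.6, 0.0, 321.7], [0.0, 575.6, 239.1], [0.0, 0.0, 1.0]] [ 455.   10. 1501.]
tower 0.86 [468. 209.  58.  52.] [ 592. -286.  231.]
tower 0.84 [332. 248.  38.  47.] [505.  15. 228.]
tower_nose 0.83 [215. 250.  56.  51.] [498. 274. 230.]
tower_nose 0.82 [332. 245.  36.  50.] [510.  15. 226.]
tower_nose 0.6 [466. 209.  59.  51.] [ 592. -280.  229.]
dock 0.93 [312. 200.  78.  45.] [640.  70.  -3.]
dock 0.67 [254. 329.  60.  51.
[... 1664 characters left out ...]
 120.  15.]
lens 0.66 [229. 373.  20.  29.] [563. 480.  78.]
lens 0.5 [296. 205.  12.  36.] [ 681. -122.   59.]
lens 0.41 [423. 168.  22.  37.] [ 383. -487.   27.]
splitter 0.62 [229. 375.  20.  30.] [563. 482.  69.]
splitter 0.37 [284. 257.  52.  52.] [647.  37.  -6.]
fork 0.75 [363. 216.  31.   8.] [ 487. -216.    6.]
driver 0.75 [230. 272.  31.  38.] [717. 219. 102.]
driver 0.47 [424. 170.  22.  40.] [ 382. -483.   26.]
driver 0.18 [266. 417.  24.  35.] [417. 552.  99.]
optic_case 0.89 [377. 153.  35.  23.] [ 552. -485.   29.]
optic_case 0.51 [228. 273.  23.  32.] [724. 216.  90.]
optic_case 0.39 [283. 261.  50.  50.] [643.  51.  -2.]
solvent 0.65 [267. 415.  28.  36.] [  26. 1047. 1523.]
```

```bash
python3 - <<'E'
import cv2,numpy as np
a=cv2.imread('pics/top1.png')[130:390,90:600]
cv2.imwrite('pics/a.png',cv2.resize(a,(800,408),interpolation=cv2.INTER_CUBIC))
E
```

```text
(no output)
```

View pics/a.png

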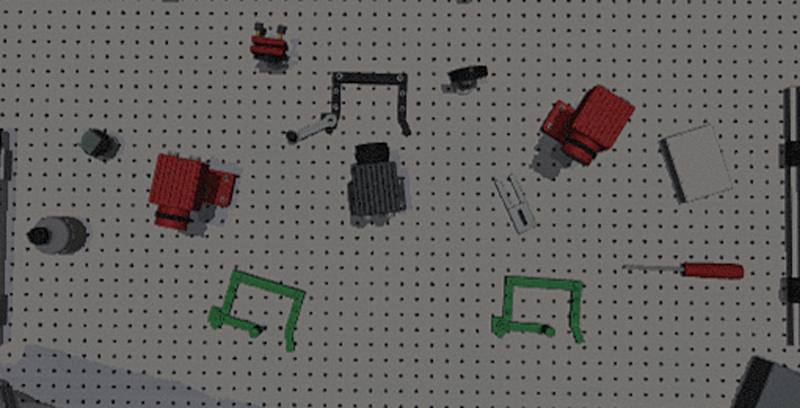

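```bash
cat >> h.py <<'E'
def rect(P):
    (c,s,a)=cv2.minAreaRect(P[:,:2].astype(np.float32)); return np.round(c,1),np.round(s,1),round(a,1)
def tower(p,reg=None):
    C=cloud(p);m=(C[...,2]>222)&(C[...,2]<240)
    m&=(C[...,0]>400)&(C[...,0]<760)&(abs(C[...,1]-45)<110)&(p['color'][...,0].astype(int)-p['color'][...,1]<30)
    return C[m]
E
python3 - <<'E'
from h import *
p=ctrl.get_image('top')
P=tower(p);print(len(P),P.mean(0),rect(P),np.percentile(P,[1,99],axis=0).round(0))
C=cloud(p);g=p['color'].max(-1)
m=(C[...,2]>5)&(C[...,2]<40)&(C[...,0]>560)&(C[...,0]<730)&(C[...,1]>-20)&(C[...,1]<180)
Q=C[m];print(len(Q))
for lo,hi in((6,16),(16,30)):
    q=Q[(Q[:,2]>lo)&(Q[:,2]<hi)];print(lo,len(q),rect(q),np.percentile(q,[1,99],axis=0).round(0))
a=p['color'][165:290,265:365,::-1];cv2.imwrite('pics/b.png',cv2.resize(a,None,fx=4.8,fy=4.8,interpolation=cv2.INTER_CUBIC))
s=ctrl.get_image('side');a=s['color'][215:300,240:360,::-1];cv2.imwrite('pics/c.png',cv2.resize(a,None,fx=6,fy=6,interpolation=cv2.INTER_CUBIC))
E
```

```text
953 [499.63275347  19.73734527 229.79709675] (array([512.7,  21.5]), array([100.8,  63.9]), 6.9) [[463. -12. 223.]
 [550.  53. 236.]]
984
6 377 (array([645.6,  79. ]), array([165.9, 196.2]), 0.7) [[571. -19.   6.]
 [728. 175.  16.]]
16 458 (array([648.5,  69.4]), array([104.5, 187.6]), 9.2) [[587. -18.  16.]
 [697. 151.  29.]]
```

View pics/b.png

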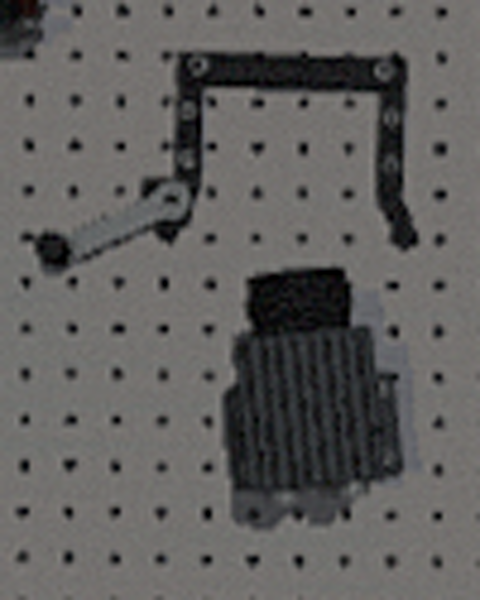

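View pics/c.png

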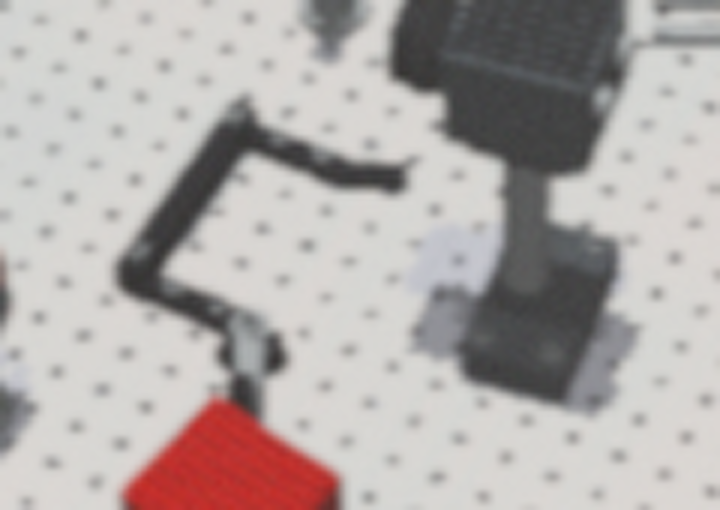

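```bash
cat >> h.py <<'E'
from scipy.optimize import minimize
S=4
def box(x0,x1,y0,y1,z0,z1): return np.array([[x,y,z] for x in(x0,x1) for y in(y0,y1) for z in(z0,z1)],float)
a_=np.linspace(0,2*np.pi,24)
def cyl(x,r,z0,z1): return np.array([[x+r*np.cos(a),r*np.sin(a),z] for a in a_ for z in(z0,z1)])
LENS=np.array([[x,23.5*np.cos(a),197+23.5*np.sin(a)] for a in a_ for x in(40,70)])
TOW=[box(-28,28,-46,46,0,25),box(-32,40,-32,32,165,229),cyl(8,12.5,25,165),LENS]
def toe(s): return np.array([[-30,s*48,z] for z in(0,12)]+[[-30,s*62,z] for z in(0,12)]+[[-59,s*(48+29*np.tan(.419)),z] for z in(0,12)]+[[-59,s*(60+29*np.tan(.419)),z] for z in (0,12)],float)
DOCK=[box(-30,44,48,62,0,12),box(-30,44,-62,-48,0,12),box(28,44,-62,62,0,22),toe(-1)]
def render(p,parts,q):
    K,R,t=[np.array(p[k]) for k in('camera_matrix','R','t')]
    c,s=np.cos(q[2]),np.sin(q[2]);G=np.array([[c,-s,0],[s,c,0],[0,0,1]])
    M=np.zeros((480*S,640*S),np.uint8)
    for B in parts:
        X=(B@G.T+[q[0],q[1],0])@R.T+t; u=X@K.T; u=u[:,:2]/u[:,2:]
        h=cv2.convexHull(((u+.5)*S*16).astype(np.int32)); cv2.fillConvexPoly(M,h,255,shift=4)
    return cv2.resize(M,(640,480),interpolation=cv2.INTER_AREA)/255.
def fit(p,parts,q0,mask,pad=6):
    big=cv2.dilate((render(p,parts,q0)>0).astype(np.uint8),np.ones((2*pad+1,)*2))>0
    f=lambda q:np.sum(abs(render(p,parts,[q[0],q[1],q[2]/100])-mask)[big])
    q1=[q0[0],q0[1],q0[2]*100]
    best=min((minimize(f,[q1[0]+dx,q1[1]+dy,q1[2]+da],method='Nelder-Mead',options=dict(initial_simplex=np.array([q1]*4)+[dx,dy,da]+np.array([[0,0,0],[6,0,0],[0,6,0],[0,0,6]]))) for dx,dy,da in((0,0,0),(4,-4,5),(-4,4,-5))),key=lambda r:r.fun)
    return [round(best.x[0],1),round(best.x[1],1),round(best.x[2]/100,4)],round(best.fun,1),big.sum()
def dark(p,lo,hi):
    g=p['color'].astype(float); n=g[...,0]  # red channel
    return np.clip((hi-n)/(hi-lo),0,1)
E
python3 - <<'E'
from h import *
for n in('top','side'):
    p=ctrl.get_image(n);c=p['color'][...,0]
    C=cloud(p);fl=np.median(c[(abs(C[...,2])<4)&(C[...,0]>450)&(C[...,0]<700)&(abs(C[...,1])<150)]);print(n,fl)
    m=dark(p,.45*fl,.8*fl)
    m2=np.maximum(m,np.clip((C[...,2]-5)/6,0,1))
    print('dock',fit(p,DOCK,[650,68,0],m,4))
    print('tower',fit(p,TOW,[500,18,.08],m), fit(p,TOW,[500,18,.08],m2))
E
```

```text
top 115.0
dock ([np.float64(653.7), np.float64(33.4), np.float64(-0.0097)], np.float64(109.1), np.int64(1788))
tower ([np.float64(494.4), np.float64(19.4), np.float64(0.1103)], np.float64(148.8), np.int64(2647)) ([np.float64(493.9), np.float64(19.4), np.float64(0.1149)], np.float64(177.0), np.int64(2647))
side 213.0
dock ([np.float64(654.1), np.float64(30.4), np.float64(0.0052)], np.float64(101.6), np.int64(1630))
tower ([np.float64(496.6), np.float64(17.9), np.float64(0.1242)], np.float64(261.5), np.int64(3674)) ([np.float64(498.0), np.float64(19.0), np.float64(0.1102)], np.float64(244.8), np.int64(3674))
```

```bash
python3 - <<'E'
from h import *
ims=[]
for n,fl in(('top',115),('side',213)):
    p=ctrl.get_image(n)
    m=dark(p,.45*fl,.8*fl)
    d=fit(p,DOCK,[654,32,0],m,4);t=fit(p,TOW,[496,19,.11],m);print(d,t)
    im=p['color'].copy()
    for M,q in((DOCK,d[0]),(TOW,t[0])):
      im[(cv2.Canny((render(p,M,q)>.5).astype(np.uint8)*255,50,100)>0)]=(255,0,0)
    u,v=proj(p,[580,30,50]).astype(int);ims.append(cv2.resize(im[v-65:v+65,u-65:u+65,::-1],(400,400)))
cv2.imwrite('pics/d.png',np.hstack(ims))
E
```

```text
([np.float64(653.8), np.float64(33.9), np.float64(-0.0169)], np.float64(128.0), np.int64(1729)) ([np.float64(494.4), np.float64(19.4), np.float64(0.1103)], np.float64(175.8), np.int64(2657))
([np.float64(654.2), np.float64(34.1), np.float64(-0.0132)], np.float64(159.8), np.int64(1602)) ([np.float64(496.3), np.float64(18.5), np.float64(0.125)], np.float64(250.7), np.int64(3647))
```

View pics/d.png

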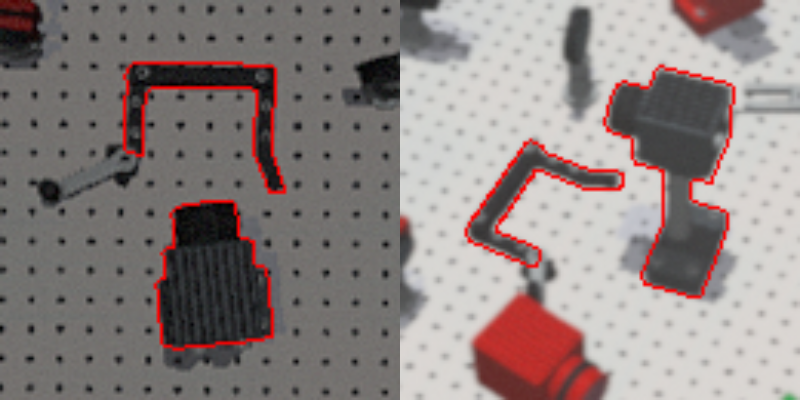

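The tower meant is the grey-black one at top-view px (332,247). The look-alikes at (215,250) and (468,209) are red. The dock meant is the black one at (326,190). The green docks at (254,329) and (450,330) stay alone. The outline fits agree in both views, which settles the choice: dock ≈ (654, 34, −0.015 rad), tower ≈ (495.5, 19, +0.117 rad), latch ≈ 2.76 rad. I'll move in high and behind the tower.

```bash
cat > to.py <<'E'
# usage: to.py x y z lean_deg heading_deg : needed total shift/turn in tool axes & units, tool pointing ahead-down along heading
import sys; from h import *
x,y,z,l,h=map(float,sys.argv[1:6]); s=ctrl.read_state()
R0=Ro.from_euler('xyz',s['tool_rot']); l,h=np.radians([l,h])
zt=np.array([np.sin(l)*np.cos(h),np.sin(l)*np.sin(h),-np.cos(l)]); yt=np.array([-np.sin(h),np.cos(h),0]); xt=np.cross(yt,zt)
Rt=Ro.from_matrix(np.c_[xt,yt,zt])
print('t',s['clock'],'pos',s['eef_pos'].round(1),'F',s['force'].round(1),'w',round(s['width'],1),'q',s['qpos'].round(2))
print('shift(units of 30)',(R0.inv().apply(np.array([x,y,z])-s['eef_pos'])/30).round(2),'turn(units of 6deg)',(np.degrees((R0.inv()*Rt).as_rotvec())/6).round(2))
E
python3 -m crank '[[[-0.5,-0.7,-0.2,0,0,0],[-0.67,-0.88,-0.2,0,0,0],[-0.67,-0.88,-0.2,0,0,0],[-0.67,-0.88,-0.2,0,0,0],[-0.67,-0.88,-0.2,0,0,0],[-0.67,-0.88,-0.2,0,0,0],[-0.67,-0.88,-0.2,0,0,0],[-0.67,-0.88,-0.2,0,0,0],[-0.67,-0.88,-0.1,0,0,0],[-0.67,-0.88,-0.1,0,0,0],[-0.67,-0.88,0,0,0,0],[-0.67,-0.88,0,0,0,0]]]' 0
python3 to.py 425 10 280 0 6.7
```

```text
clock: 2.6
eef_pos: [320.8, 255.5, 285.3]
tool_rot: [3.133, -0.002, 2.883]
force: [0.8, -0.1, 0.4]
width: 42.8
t 2.6 pos [320.8 255.5 285.3] F [ 0.8 -0.1  0.4] w 42.8 q [-0.83  0.21  0.11  2.07 -0.04  0.86  0.62]
shift(units of 30) [-5.45 -7.03  0.11] turn(units of 6deg) [ 0.09  0.   -3.58]
```

```bash
python3 -m crank '[[[-0.65,-0.85,0,0,0,0],[-0.65,-0.85,0,0,0,0],[-0.65,-0.85,0,0,0,0],[-0.65,-0.85,0,0,0,0],[-0.65,-0.85,0,0,0,0],[-0.65,-0.85,0,0,0,0],[-0.65,-0.85,0,0,0,0],[-0.65,-0.85,0,0,0,0],[0,0,0,0,0,-0.9],[0,0,0,0,0,-0.9],[0,0,0,0,0,-0.9],[0,0,0,0,0,-0.9]]]'
python3 -m crank '[[[0,0,0,0,-1,0],[0,0,0,0,-1,0],[0,0,0,0,-1,0],[0,0,0,0,-1,0],[0,0,0,0,-1,0],[0,0,0,0,-1,0],[0,0,0,0,-0.3,0]]]'
python3 to.py 425 11 280 37 6.7
```

```text
clock: 3.6
eef_pos: [426.7, -3.9, 287.4]
tool_rot: [3.134, 0.015, -3.024]
force: [0.2, 0.5, -0.8]
width: 42.8
clock: 4.18
eef_pos: [433.2, -1.3, 300.6]
tool_rot: [3.111, 0.519, -3.003]
force: [-0.3, 1.1, 0.5]
width: 42.4
t 4.1833 pos [433.2  -1.3 300.6] F [-0.3  1.1  0.5] w 42.4 q [-0.55  0.02  0.6   2.42 -0.6   0.24  2.32]
shift(units of 30) [0.53 0.43 0.5 ] turn(units of 6deg) [ 0.41 -1.21  0.15]
```

```bash
python3 to.py 435 11 120 34 6.7|tail -1;  python3 -m crank '[[[0.55,0,0.8,0,0,0],[0.55,0,0.8,0,0,0],[0.55,0.1,0.8,0,0,0],[0.55,0.1,0.8,0,0,0],[0.55,0.1,0.8,0,0,0],[0.55,0.1,0.8,0,0,0]]]'
python3 to.py 442 12.7 60 37 6.7
```

```text
shift(units of 30) [2.89 0.24 5.3 ] turn(units of 6deg) [ 0.4  -0.71  0.16]
clock: 4.68
eef_pos: [418.9, -16.7, 251.2]
tool_rot: [3.094, 0.468, -2.962]
force: [2.5, 0.6, 0.7]
width: 42.6
t 4.6833 pos [418.9 -16.7 251.2] F [2.5 0.6 0.7] w 42.6 q [-0.02  0.13  0.16  2.47 -1.1   0.23  2.94]
shift(units of 30) [2.04 0.54 6.14] turn(units of 6deg) [ 0.77 -1.71  0.47]
```

```bash
cat > fk.py <<'E'
import numpy as np, itertools
from scipy.spatial.transform import Rotation as Ro
D=[([-1.36381547,.62932091,.03844088,1.51838438,-.02698346,.99631554,-.02003391],[174.92,625.36,230.4],[-3.1397,0,2.8688]),
([-.83,.21,.11,2.07,-.04,.86,.62],[320.8,255.5,285.3],[3.133,-.002,2.883]),
([-.55,.02,.6,2.42,-.6,.24,2.32],[433.2,-1.3,300.6],[3.111,.519,-3.003]),
([-.02,.13,.16,2.47,-1.1,.23,2.94],[418.9,-16.7,251.2],[3.094,.468,-2.962])]
def rots(q,s):
    R=Ro.identity();out=[R]
    for i in range(7):
        v=[0,0,0];v[2 if i%2==0 else 1]=s[i]*q[i];R=R*Ro.from_rotvec(v);out.append(R)
    return out
E
python3 - <<'E'
from fk import *
best=[]
for s in itertools.product([1,-1],repeat=7):
    if s[0]==1: continue
    Rs=[rots(q,s)[-1].inv()*Ro.from_euler('xyz',r) for q,p,r in D]
    C=Rs[0]
    e=[ (C.inv()*x).magnitude() for x in Rs]
    best.append((sum(e),s,np.round(e,3),C.as_rotvec().round(3)))
best.sort(key=lambda b:b[0])
for b in best[:3]:print(b)
s=best[0][1]
A=[];y=[]
for q,p,r in D:
    R=rots(q,s);ez=[0,0,1.]
    cols=[ez]+[R[i].apply(ez) for i in (2,4,6)]+[R[i].apply([1,0,0]) for i in(1,3,5,7)]+[R[i].apply([0,1,0]) for i in (1,3,5)]
    A.append(np.array(cols).T);y.append(p)
A=np.vstack(A);y=np.hstack(y)
for k in (4,8,11):
    x,res,rk,_=np.linalg.lstsq(A[:,:k],y,rcond=None);print(x.round(1),rk,(A[:,:k]@x-y).round(1))
E
```

```text
(0.011496759997824263, (-1, 1, -1, 1, -1, 1, -1), array([0.   , 0.005, 0.004, 0.002]), array([-0.   ,  0.   ,  1.571]))
(1.5851192320642609, (-1, 1, 1, 1, -1, 1, -1), array([0.   , 0.158, 1.151, 0.275]), array([ 0.033, -0.038,  1.633]))
(2.001528117577708, (-1, -1, -1, -1, -1, -1, -1), array([0.   , 0.021, 1.039, 0.942]), array([0.003, 0.003, 1.571]))
[362.  522.3 406.8 321.8] 4 [-26.6   5.2  10.4 -12.2  27.1   1.3  -4.8  22.4  -5.6  -3.5  22.3  -6.1]
[348.  545.5 441.7 279.9 -14.9  22.8  28.1  32.5] 8 [-27.5   4.1   1.1  -4.2   8.1   2.9  -3.9  -7.5  -3.    5.6   4.8  -1. ]
[335.9 558.3 381.  347.8   3.4   1.7   0.9   2.9 -11.9 -12.6  -3.9] 11 [ 0.2 -0.1 -0.1 -0.2  0.2  0.3  0.  -0.1 -0.5  0.1  0.   0.2]
```

```bash
cat >> fk.py <<'E'
s=(-1,1,-1,1,-1,1,-1); C=Ro.from_euler('z',np.pi/2)
def A(q):
    R=rots(q,s);ez=[0,0,1.]
    return np.array([ez]+[R[i].apply(ez) for i in (2,4,6)]+[R[i].apply([0,1,0]) for i in (1,3,5)]).T, R[-1]*C
X=np.linalg.lstsq(np.vstack([A(d[0])[0] for d in D]),np.hstack([d[1] for d in D]),rcond=None)[0]
def FK(q): a,R=A(q); return a@X,R
LO=np.array([-3.06,-.37,-1.25,.18,-1.1,.23,-2.94]);HI=np.array([3.06,2.12,1.32,2.47,4.24,1.98,2.94])
from scipy.optimize import least_squares
def pose(x,y,z,lean,head,flip=0):
    l,h=np.radians([lean,head]);zt=np.array([np.sin(l)*np.cos(h),np.sin(l)*np.sin(h),-np.cos(l)]);yt=np.array([-np.sin(h),np.cos(h),0])
    if flip: yt=-yt
    return np.array([x,y,z]),Ro.from_matrix(np.c_[np.cross(yt,zt),yt,zt])
def IK(p,R,q0,w=0.01,m=.08):
    def f(q):
        a,r=FK(q); return np.r_[(a-p)/100,(R.inv()*r).as_rotvec(),w*(q-q0)]
    return least_squares(f,np.clip(q0,LO+m+.01,HI-m-.01),bounds=(LO+m,HI-m)).x
E
python3 - <<'E'
from fk import *
print(X.round(1),[(FK(d[0])[0]-d[1]).round(1).tolist() for d in D])
rng=np.random.default_rng(0)
for tgt in((440,13,60,37,6.7),(455,13.7,10,37,6.7),(612,34,10,37,-1)):
  for fl in(0,1):
    p,R=pose(*tgt,fl);sol=[]
    for k in range(25):
        q0=LO+(HI-LO)*rng.random(7);q=IK(p,R,q0,.003);e=np.linalg.norm(FK(q)[0]-p)+200*(R.inv()*FK(q)[1]).magnitude()
        if e<3: sol.append(q.round(2))
    print(tgt,fl,len(sol));[print(q) for q in sol[:5]]
E
```

```text
[341.5 557.2 383.8 352.4 -10.7 -17.4  -0.7] [[0.9, 0.0, 0.4], [-0.9, 0.6, -0.4], [0.2, -0.3, -0.4], [-0.1, 0.1, 0.4]]
(440, 13, 60, 37, 6.7) 0 0
(440, 13, 60, 37, 6.7) 1 0
(455, 13.7, 10, 37, 6.7) 0 0
(455, 13.7, 10, 37, 6.7) 1 0
(612, 34, 10, 37, -1) 0 14
[ 0.55  1.31 -1.14  2.31  2.32  1.29 -0.44]
[ 0.22  1.01 -0.56  2.32  2.57  0.91 -0.99]
[-0.08  0.93 -0.12  2.33  2.89  0.78 -1.47]
[ 0.36  1.09 -0.78  2.32  2.46  1.03 -0.78]
[ 0.55  1.32 -1.16  2.31  2.32  1.3  -0.42]
(612, 34, 10, 37, -1) 1 8
[-0.12  0.93 -0.06  2.33  2.93  0.77  1.61]
[-0.38  0.97  0.31  2.34  3.26  0.78  1.16]
[ 0.37  1.1  -0.81  2.32  2.44  1.04  2.39]
[-0.14  0.93 -0.04  2.33  2.96  0.77  1.58]
[-0.65  1.14  0.76  2.34  3.61  0.93  0.64]
```

```bash
python3 - <<'E'
from fk import *
rng=np.random.default_rng(0)
for x in(445,456,480,510):
 for lean in(0,10,15,20,25,30,35):
  r=[]
  for fl in(0,1):
    p,R=pose(x,13.5,10,lean,6.7,fl);sol=[]
    for k in range(10):
        q0=LO+(HI-LO)*rng.random(7);q=IK(p,R,q0,.002,.02);e=np.linalg.norm(FK(q)[0]-p)+200*(R.inv()*FK(q)[1]).magnitude()
        if e<3: sol.append((min(np.r_[q-LO,HI-q]).round(2),q.round(2).tolist()))
    r+=[len(sol),max(sol) if sol else None]
  print(x,lean,*r)
E
```

```text
445 0 1 (np.float64(0.02), [-0.29, 0.8, 0.29, 2.23, -0.99, 0.25, 2.58]) 5 (np.float64(0.15), [0.39, 0.88, -0.73, 2.21, 1.27, 0.57, -2.79])
445 10 5 (np.float64(0.1), [0.59, 1.06, -1.08, 2.37, 1.73, 0.88, -0.08]) 4 (np.float64(0.03), [0.39, 0.88, -0.72, 2.37, 1.86, 0.55, 2.91])
445 15 5 (np.float64(0.02), [0.65, 1.18, -1.23, 2.45, 1.86, 1.09, -0.18]) 6 (np.float64(0.02), [0.43, 0.93, -0.78, 2.45, 2.09, 0.67, 2.69])
445 20 0 None 0 None
445 25 0 None 0 None
445 30 0 None 0 None
445 35 0 None 0 None
456 0 5 (np.float64(0.29), [0.41, 0.91, -0.77, 2.18, 1.25, 0.62, 0.37]) 6 (np.float64(0.17), [0.41, 0.91, -0.77, 2.18, 1.25, 0.61, -2.77])
456 10 6 (np.float64(0.13), [0.51, 0.97, -0.93, 2.34, 1.74, 0.73, -0.09]) 3 (np.float64(0.09), [0.2, 0.8, -0.42, 2.35, 2.02, 0.32, 2.74])
456 15 5 (np.float64(0.05), [0.55, 1.03, -1.0, 2.42, 1.93, 0.84, -0.26]) 6 (np.float64(0.05), [0.49, 0.97, -0.89, 2.42, 1.99, 0.74, 2.81])
456 20 0 None 0 None
456 25 0 None 0 None
456 30 0 None 0 None
456 35 0 None 0 None
480 0 4 (np.float64(0.35), [0.44, 0.93, -0.81, 2.12, 1.21, 0.67, 0.44]) 7 (np.float64(0.15), [0.56
[... 487 characters left out ...]
 0 None
480 35 0 None 0 None
510 0 6 (np.float64(0.41), [0.45, 0.96, -0.84, 2.04, 1.17, 0.73, 0.52]) 4 (np.float64(0.21), [0.2, 0.84, -0.43, 2.04, 0.82, 0.44, -2.32])
510 10 4 (np.float64(0.27), [0.4, 0.9, -0.72, 2.2, 1.6, 0.53, 0.08]) 0 None
510 15 4 (np.float64(0.13), [0.62, 1.11, -1.12, 2.28, 1.79, 0.93, -0.02]) 6 (np.float64(0.12), [0.32, 0.86, -0.58, 2.28, 2.0, 0.45, 2.82])
510 20 4 (np.float64(0.11), [0.48, 0.97, -0.84, 2.36, 2.11, 0.72, -0.37]) 1 (np.float64(0.02), [-0.68, 1.17, 1.04, 2.38, 4.22, 1.02, 0.4])
510 25 6 (np.float64(0.05), [0.64, 1.21, -1.16, 2.42, 2.12, 1.1, -0.27]) 4 (np.float64(0.03), [0.15, 0.87, -0.32, 2.44, 2.8, 0.61, 2.01])
510 30 0 None 0 None
510 35 0 None 0 None
```

```bash
cat > plan.py <<'E'
from fk import *; from cell import ctrl
def rows(qb,n,k=12):
    """first k of n rows of the joint-interpolated path from here to qb, in tool units"""
    st=ctrl.read_state();qa=st['qpos'];Q=[qa+(qb-qa)*i/n for i in range(n+1)];F=[FK(q) for q in Q]
    out=[]
    for (p,R),(p2,R2) in zip(F,F[1:]): out.append(np.r_[R.inv().apply(p2-p)/30,np.degrees((R.inv()*R2).as_rotvec())/6].round(2))
    print('q',qa.round(2),'model err',(F[0][0]-st['eef_pos']).round(1))
    for i in range(0,n+1,max(1,n//5)): print(i,F[i][0].round(0),'down',F[i][1].apply([0,0,1]).round(2))
    print([r.tolist() for r in out[:k]])
E
python3 - <<'E'
from plan import *
p,R=pose(440,-10,300,10,6.7)
qb=IK(p,R,np.array([.5,.6,-.9,2.3,1.7,.7,-.1]),.02);print('qb',qb.round(3),FK(qb)[0].round(0),(R.inv()*FK(qb)[1]).magnitude())
rows(qb,30)
E
```

```text
qb [ 0.905  0.3   -1.17   2.096  0.422  0.791  1.184] [440. -10. 300.] 0.0018631573366240121
q [-0.02  0.13  0.16  2.47 -1.1   0.23  2.94] model err [ 1.2 -0.4 -0.4]
0 [420. -17. 251.] down [ 0.43  0.13 -0.89]
6 [418.  32. 249.] down [ 0.34  0.24 -0.91]
12 [405.  58. 248.] down [ 0.22  0.28 -0.94]
18 [396.  56. 254.] down [ 0.13  0.25 -0.96]
24 [406.  31. 268.] down [ 0.1   0.15 -0.98]
30 [440. -10. 300.] down [ 0.17  0.02 -0.98]
[[-0.07, 0.3, 0.06, -0.23, 0.09, -0.02], [-0.05, 0.29, 0.06, -0.22, 0.1, -0.01], [-0.03, 0.28, 0.06, -0.21, 0.12, -0.01], [-0.02, 0.26, 0.05, -0.2, 0.13, -0.01], [-0.0, 0.25, 0.05, -0.19, 0.14, -0.01], [0.01, 0.23, 0.04, -0.17, 0.15, -0.0], [0.02, 0.21, 0.04, -0.15, 0.16, -0.0], [0.03, 0.19, 0.03, -0.14, 0.17, 0.0], [0.04, 0.17, 0.02, -0.12, 0.18, 0.0], [0.05, 0.14, 0.01, -0.1, 0.18, 0.01], [0.05, 0.12, 0.0, -0.08, 0.18, 0.01], [0.05, 0.1, -0.0, -0.06, 0.18, 0.01]]
```

```bash
python3 -m crank '[[[-0.1,0.5,0.1,-0.45,0.2,0],[-0.05,0.5,0.1,-0.4,0.25,0],[0,0.5,0.1,-0.35,0.3,0],[0.05,0.4,0.1,-0.3,0.35,0],[0.1,0.3,0,-0.2,0.35,0],[0.1,0.2,0,-0.15,0.35,0]]]'
python3 - <<'E'
from plan import *
p,R=pose(440,-10,300,10,6.7)
qb=IK(p,R,np.array([.5,.6,-.9,2.3,1.7,.7,-.1]),.02)
rows(qb,12)
E
```

```text
clock: 5.18
eef_pos: [402.0, 50.5, 247.5]
tool_rot: [2.904, 0.271, -2.943]
force: [0.5, 0.6, -0.2]
width: 42.6
q [-0.16  0.2   0.27  2.33 -0.73  0.55  2.51] model err [ 0.7 -0.2 -0.3]
0 [403.  50. 247.] down [ 0.21  0.28 -0.94]
2 [389.  55. 241.] down [ 0.12  0.28 -0.95]
4 [380.  52. 240.] down [ 0.06  0.25 -0.97]
6 [380.  42. 244.] down [ 0.03  0.2  -0.98]
8 [390.  28. 254.] down [ 0.03  0.15 -0.99]
10 [410.  10. 272.] down [ 0.08  0.08 -0.99]
12 [440. -10. 300.] down [ 0.17  0.02 -0.98]
[[0.25, 0.14, 0.09, -0.08, 0.44, 0.04], [0.22, 0.08, 0.05, -0.03, 0.41, 0.04], [0.17, 0.01, 0.01, 0.03, 0.36, 0.04], [0.12, -0.05, -0.03, 0.09, 0.3, 0.05], [0.06, -0.11, -0.08, 0.15, 0.24, 0.05], [-0.0, -0.16, -0.13, 0.2, 0.16, 0.06], [-0.08, -0.22, -0.18, 0.25, 0.07, 0.08], [-0.16, -0.26, -0.23, 0.29, -0.02, 0.1], [-0.25, -0.3, -0.29, 0.33, -0.12, 0.13], [-0.34, -0.34, -0.35, 0.35, -0.23, 0.16], [-0.44, -0.37, -0.41, 0.37, -0.33, 0.2], [-0.54, -0.39, -0.47, 0.38, -0.44, 0.25]]
```

```bash
python3 - <<'E'
from plan import *
for l in(10,15,20,25):
    p,R=pose(430,0,230,l,6.7)
    qb=IK(p,R,np.array([-.1,.4,0,2.35,2.6,.4,-1.2]),.01,.03);print(l,'qb',qb.round(3),FK(qb)[0].round(0),(R.inv()*FK(qb)[1]).magnitude().round(3))
    if l==15: q15=qb
rows(q15,20,20)
E
```

```text
Traceback (most recent call last):
AttributeError: 'float' object has no attribute 'round'
```

```bash
python3 - <<'E'
from plan import *
for l in(10,15,20,25):
    p,R=pose(430,0,230,l,6.7)
    qb=IK(p,R,np.array([-.1,.4,0,2.35,2.6,.4,-1.2]),.01,.03);print(l,'qb',qb.round(3),FK(qb)[0].round(0),round((R.inv()*FK(qb)[1]).magnitude(),3))
    if l==20: q15=qb
rows(q15,20,20)
E
```

```text
10 qb [ 0.835  0.462 -1.22   2.227  0.761  0.708  0.796] [430.   0. 230.] 0.001
15 qb [ 0.867  0.418 -1.22   2.302  0.861  0.583  0.707] [430.   0. 230.] 0.001
20 qb [ 0.893  0.384 -1.22   2.378  1.04   0.469  0.537] [430.   0. 230.] 0.001
25 qb [ 0.911  0.367 -1.22   2.44   1.277  0.398  0.309] [430.  -0. 230.] 0.015
q [-0.16  0.2   0.27  2.33 -0.73  0.55  2.51] model err [ 0.7 -0.2 -0.3]
0 [403.  50. 247.] down [ 0.21  0.28 -0.94]
4 [359.  31. 215.] down [ 0.07  0.19 -0.98]
8 [341.   7. 197.] down [ 0.01  0.1  -1.  ]
12 [350. -10. 191.] down [ 0.05  0.03 -1.  ]
16 [383. -14. 200.] down [ 0.17  0.   -0.99]
20 [430.   0. 230.] down [ 0.34  0.04 -0.94]
[[0.51, -0.08, 0.18, 0.11, 0.45, 0.1], [0.46, -0.11, 0.17, 0.14, 0.41, 0.09], [0.41, -0.14, 0.16, 0.16, 0.36, 0.08], [0.35, -0.16, 0.14, 0.18, 0.31, 0.07], [0.29, -0.17, 0.13, 0.19, 0.26, 0.06], [0.23, -0.18, 0.12, 0.2, 0.21, 0.05], [0.17, -0.19, 0.1, 0.2, 0.15, 0.04], [0.1, -0.19, 0.08, 0.2, 0.09, 0.04], [0.04, -0.18, 0.07, 0.2, 0.03, 0.03], [-0.02, -0.17, 0.05, 0.19, -0.03, 0.03], [-0.08, -0.16, 0.03, 0.18, -0.08, 0.03], [-0.14, -0.14, 0.01, 0.16, -0.14, 0.04], [-0.19, -0.12, -0.01, 0.14, -0.2, 0.04], [-0.25, -0.09, -0.04, 0.11, -0.25, 0.05], [-0.3, -0.06, -0.06, 0.09, -0.3, 0.05], [-0.35, -0.03, -0.08, 0.06, -0.34, 0.06], [-0.39, 0.0, -0.11, 0.03, -0.39, 0.07], [-0.43, 0.04, -0.14, -0.01, -0.42, 0.08], [-0.47, 0.08, -0.16, -0.04, -0.46, 0.09], [-0.51, 0.12, -0.19, -0.08, -0.49, 0.1]]
```

```bash
python3 - <<'E'
from plan import *
for q in([-.16,.1,.2,2.2,0,.5,1.8],[-.16,.1,.2,2.2,.8,.5,1.],[-.16,.1,.2,2.2,1.57,.5,.2],[-.16,.1,.2,2.2,2.3,.5,-.5],[-.16,.2,.2,2.2,2.9,.4,-1.1]):
    f=FK(np.array(q));print(f[0].round(0),'down',f[1].apply([0,0,1]).round(2),'y',f[1].apply([0,1,0]).round(2))
rows(np.array([-.16,.1,.2,2.2,.8,.5,1.]),12)
E
```

```text
[461. -47. 309.] down [ 0.34 -0.03 -0.94] y [-0.18  0.98 -0.1 ]
[ 490. -169.  350.] down [ 0.42 -0.38 -0.83] y [ 0.05  0.92 -0.39]
[ 567. -217.  439.] down [ 0.64 -0.52 -0.57] y [ 0.25  0.84 -0.48]
[ 643. -175.  523.] down [ 0.85 -0.4  -0.34] y [ 0.25  0.88 -0.41]
[687. -80. 460.] down [ 0.9  -0.14 -0.42] y [ 0.01  0.95 -0.3 ]
q [-0.16  0.2   0.27  2.33 -0.73  0.55  2.51] model err [ 0.7 -0.2 -0.3]
0 [403.  50. 247.] down [ 0.21  0.28 -0.94]
2 [395.  15. 246.] down [ 0.18  0.18 -0.97]
4 [397. -25. 251.] down [ 0.18  0.06 -0.98]
6 [409. -66. 264.] down [ 0.2  -0.07 -0.98]
8 [ 429. -106.  284.] down [ 0.25 -0.18 -0.95]
10 [ 457. -141.  313.] down [ 0.33 -0.29 -0.9 ]
12 [ 490. -169.  350.] down [ 0.42 -0.38 -0.83]
[[0.28, -0.49, -0.15, 0.45, 0.3, 0.07], [0.2, -0.56, -0.16, 0.5, 0.24, 0.08], [0.12, -0.62, -0.17, 0.54, 0.17, 0.08], [0.03, -0.67, -0.18, 0.57, 0.09, 0.09], [-0.06, -0.7, -0.19, 0.6, 0.01, 0.1], [-0.16, -0.73, -0.19, 0.61, -0.07, 0.11], [-0.25, -0.74, -0.2, 0.61, -0.15, 0.12], [-0.35, -0.74, -0.2, 0.6, -0.23, 0.13], [-0.44, -0.73, -0.2, 0.59, -0.3, 0.13], [-0.54, -0.7, -0.21, 0.56, -0.38, 0.14], [-0.62, -0.67, -0.21, 0.52, -0.44, 0.15], [-0.7, -0.62, -0.2, 0.48, -0.5, 0.16]]
```

```bash
python3 -m crank '[[[0.3,-0.5,-0.15,0.45,0.3,0.1],[0.2,-0.55,-0.15,0.5,0.25,0.1],[0.1,-0.6,-0.2,0.55,0.15,0.1],[0.05,-0.65,-0.2,0.55,0.1,0.1],[-0.05,-0.7,-0.2,0.6,0,0.1],[-0.15,-0.75,-0.2,0.6,-0.05,0.1],[-0.25,-0.75,-0.2,0.6,-0.15,0.1],[-0.35,-0.75,-0.2,0.6,-0.25,0.1],[-0.45,-0.75,-0.2,0.6,-0.3,0.15],[-0.55,-0.7,-0.2,0.55,-0.4,0.15],[-0.6,-0.65,-0.2,0.5,-0.45,0.15],[-0.7,-0.6,-0.2,0.5,-0.5,0.15]]]'
python3 - <<'E'
from plan import *
p,R=pose(440,0,260,18,6.7)
q0=ctrl.read_state()['qpos']
for t in([-.16,.2,0,2.2,2.3,.5,-.5],[.4,.3,-.7,2.2,1.8,.5,0]):
  qb=IK(p,R,np.array(t),.03,.03);print('qb',qb.round(3),FK(qb)[0].round(0),round((R.inv()*FK(qb)[1]).magnitude(),3))
rows(np.array([q0[0],.1,q0[2],2.2,1.7,.45,.1]),12)
E
```

```text
clock: 6.18
eef_pos: [489.1, -177.6, 360.1]
tool_rot: [-2.672, 0.424, -3.007]
force: [0.4, -1.3, -0.0]
width: 42.3
qb [ 0.918  0.327 -1.22   2.282  0.739  0.533  0.844] [440.   0. 260.] 0.007
qb [ 0.92   0.328 -1.22   2.281  0.733  0.533  0.852] [440.   0. 260.] 0.005
q [-0.78  0.13  0.92  2.2   0.66  0.43  1.17] model err [ 1.5 -2.4  0.6]
0 [ 491. -180.  361.] down [ 0.42 -0.4  -0.81]
2 [ 499. -199.  377.] down [ 0.45 -0.45 -0.77]
4 [ 509. -216.  395.] down [ 0.48 -0.5  -0.72]
6 [ 522. -229.  415.] down [ 0.52 -0.53 -0.67]
8 [ 536. -238.  436.] down [ 0.56 -0.55 -0.61]
10 [ 552. -244.  458.] down [ 0.61 -0.57 -0.55]
12 [ 568. -244.  480.] down [ 0.66 -0.57 -0.49]
[[-0.18, -0.4, -0.02, 0.31, -0.15, 0.11], [-0.21, -0.39, -0.02, 0.29, -0.18, 0.11], [-0.25, -0.37, -0.02, 0.28, -0.21, 0.11], [-0.28, -0.35, -0.02, 0.26, -0.23, 0.11], [-0.31, -0.33, -0.02, 0.24, -0.26, 0.11], [-0.34, -0.3, -0.02, 0.22, -0.28, 0.11], [-0.36, -0.27, -0.02, 0.2, -0.3, 0.12], [-0.38, -0.24, -0.02, 0.17, -0.32, 0.12], [-0.4, -0.21, -0.02, 0.15, -0.33, 0.12], [-0.42, -0.18, -0.02, 0.12, -0.35, 0.12], [-0.44, -0.14, -0.02, 0.09, -0.36, 0.12], [-0.45, -0.1, -0.02, 0.06, -0.36, 0.12]]
```

```bash
python3 - <<'E'
from plan import *
for q in([-.7,.1,.8,2.4,1.4,.35,.4],[-.6,.1,.6,2.42,2.,.3,-.2],[-.4,.3,.4,2.42,2.7,.3,-.9],[-.3,.6,.3,2.42,3.1,.3,-1.4]):
    f=FK(np.array(q));print(f[0].round(0),'down',f[1].apply([0,0,1]).round(2),'y',f[1].apply([0,1,0]).round(2))
rows(np.array([-.65,.1,.7,2.4,1.8,.32,0]),12)
E
```

```text
[ 460. -191.  335.] down [ 0.5  -0.44 -0.75] y [ 0.1   0.88 -0.46]
[ 517. -119.  351.] down [ 0.67 -0.31 -0.68] y [ 0.    0.91 -0.41]
[553. -70. 275.] down [ 0.65 -0.2  -0.73] y [-0.12  0.92 -0.36]
[516. -44. 116.] down [ 0.44 -0.14 -0.89] y [-0.16  0.96 -0.23]
q [-0.78  0.13  0.92  2.2   0.66  0.43  1.17] model err [ 1.5 -2.4  0.6]
0 [ 491. -180.  361.] down [ 0.42 -0.4  -0.81]
2 [ 490. -189.  362.] down [ 0.45 -0.43 -0.78]
4 [ 493. -193.  363.] down [ 0.48 -0.45 -0.75]
6 [ 496. -191.  364.] down [ 0.51 -0.45 -0.73]
8 [ 501. -184.  363.] down [ 0.55 -0.44 -0.71]
10 [ 504. -173.  360.] down [ 0.59 -0.42 -0.69]
12 [ 506. -157.  356.] down [ 0.62 -0.38 -0.68]
[[0.03, -0.16, 0.05, 0.21, -0.12, 0.02], [0.0, -0.12, 0.04, 0.18, -0.15, 0.01], [-0.02, -0.08, 0.03, 0.15, -0.17, 0.01], [-0.04, -0.04, 0.02, 0.11, -0.19, 0.0], [-0.06, 0.0, 0.02, 0.07, -0.2, -0.0], [-0.07, 0.05, 0.01, 0.04, -0.21, -0.0], [-0.07, 0.09, -0.0, 0.0, -0.22, -0.01], [-0.07, 0.13, -0.01, -0.04, -0.22, -0.01], [-0.07, 0.17, -0.02, -0.07, -0.22, -0.01], [-0.06, 0.21, -0.03, -0.11, -0.21, -0.01], [-0.05, 0.25, -0.03, -0.14, -0.2, -0.01], [-0.03, 0.29, -0.04, -0.17, -0.18, -0.01]]
```

```bash
python3 -m crank '[[[0.05,-0.15,0.05,0.2,-0.1,0],[0,-0.15,0.05,0.2,-0.15,0],[0,-0.1,0.05,0.15,-0.15,0],[-0.05,-0.05,0,0.1,-0.2,0],[-0.05,0,0,0.05,-0.2,0],[-0.05,0.05,0,0.05,-0.2,0],[-0.05,0.1,0,0,-0.2,0],[-0.05,0.15,0,-0.05,-0.2,0],[-0.05,0.15,0,-0.05,-0.2,0],[-0.05,0.2,0,-0.1,-0.2,0],[-0.05,0.25,0,-0.15,-0.2,0],[-0.05,0.3,0,-0.15,-0.2,0]]]'
python3 - <<'E'
from plan import *
q0=ctrl.read_state()['qpos']
for z in(300,250):
 for l in(10,15,20,25):
  p,R=pose(440,0,z,l,6.7)
  qb=IK(p,R,np.array([-.4,.35,.4,2.42,2.7,.3,-.9]),.01,.02);print(l,'qb',qb.round(3),FK(qb)[0].round(0),round((R.inv()*FK(qb)[1]).magnitude(),3))
rows(np.array([-.4,.2,.4,2.42,2.6,.27,-.8]),12)
E
```

```text
clock: 7.18
eef_pos: [509.2, -155.2, 358.0]
tool_rot: [-2.57, 0.645, -2.854]
force: [-0.3, -0.1, -0.4]
width: 42.7
10 qb [ 0.914  0.322 -1.23   2.097  0.465  0.809  1.112] [440.   0. 300.] 0.001
15 qb [ 0.344  0.125 -0.444  2.178  0.087  0.59   1.532] [440.   0. 300.] 0.001
20 qb [ 0.252  0.084 -0.324  2.254  0.025  0.46   1.6  ] [440.   0. 300.] 0.002
25 qb [ 0.216  0.054 -0.272  2.329 -0.031  0.325  1.662] [440.   0. 300.] 0.003
10 qb [ 0.853  0.437 -1.23   2.176  0.684  0.747  0.882] [440.   0. 250.] 0.001
15 qb [ 0.891  0.388 -1.23   2.25   0.749  0.614  0.828] [440.   0. 250.] 0.001
20 qb [ 0.924  0.347 -1.23   2.326  0.873  0.484  0.716] [440.   0. 250.] 0.001
25 qb [ 0.859  0.268 -1.087  2.405  1.027  0.3    0.579] [440.   0. 250.] 0.002
q [-0.86  0.13  0.96  2.4   1.97  0.26 -0.16] model err [ 2.  -1.9  0.7]
0 [ 511. -157.  359.] down [ 0.64 -0.37 -0.67]
2 [ 519. -146.  354.] down [ 0.65 -0.35 -0.67]
4 [ 526. -133.  348.] down [ 0.66 -0.33 -0.67]
6 [ 533. -120.  340.] down [ 0.67 -0.3  -0.68]
8 [ 538. -105.  332.] down [ 0.68 -0.27 -0.68]
10 [543. -90. 323.] down [ 0.69 -0.23 -0.69]
12 [547. -74. 314.] down [ 0.69 -0.19 -0.7 ]
[[-0.1, 0.21, 0.07, -0.08, -0.08, -0.07], [-0.09, 0.22, 0.07, -0.09, -0.07, -0.06], [-0.08, 0.23, 0.07, -0.11, -0.07, -0.06], [-0.08, 0.24, 0.08, -0.12, -0.07, -0.05], [-0.07, 0.25, 0.08, -0.13, -0.06, -0.05], [-0.06, 0.26, 0.08, -0.14, -0.06, -0.04], [-0.06, 0.27, 0.08, -0.15, -0.06, -0.04], [-0.05, 0.28, 0.09, -0.16, -0.05, -0.03], [-0.04, 0.29, 0.09, -0.17, -0.05, -0.03], [-0.03, 0.3, 0.09, -0.18, -0.05, -0.02], [-0.03, 0.3, 0.09, -0.19, -0.04, -0.02], [-0.02, 0.31, 0.09, -0.2, -0.04, -0.01]]
```

```bash
python3 - <<'E'
from plan import *
q0=ctrl.read_state()['qpos']
best=None
for l in(12,15,18):
 for h in(0,-10):
  p,R=pose(440,-100,60,l,h)
  for sd in(q0,np.array([-.3,.8,.3,2.4,2.8,.4,-1.2])):
   qb=IK(p,R,sd,.01,.02);print(l,h,'qb',qb.round(3),FK(qb)[0].round(0),round((R.inv()*FK(qb)[1]).magnitude(),3))
   if l==15 and h==0: best=qb
rows(best,24,24)
E
```

```text
12 0 qb [ 0.501  0.679 -0.445  2.375  1.876  0.25  -0.115] [ 440. -100.   60.] 0.001
12 0 qb [ 0.5    0.678 -0.444  2.377  1.889  0.25  -0.128] [ 440. -100.   60.] 0.002
12 -10 qb [ 0.418  0.667 -0.373  2.382  1.923  0.25  -0.368] [ 440. -100.   60.] 0.001
12 -10 qb [ 0.417  0.667 -0.372  2.383  1.936  0.25  -0.381] [ 440. -100.   60.] 0.002
15 0 qb [ 0.452  0.672 -0.36   2.422  2.381  0.25  -0.609] [ 440. -100.   60.] 0.001
15 0 qb [ 0.446  0.672 -0.351  2.424  2.41   0.25  -0.637] [ 440. -100.   60.] 0.002
15 -10 qb [ 0.353  0.663 -0.279  2.431  2.406  0.264 -0.85 ] [ 440. -100.   60.] 0.001
15 -10 qb [ 0.319  0.659 -0.23   2.433  2.514  0.25  -0.959] [ 440. -100.   60.] 0.001
18 0 qb [ 0.647  0.736 -0.638  2.45   2.178  0.426 -0.388] [ 440. -100.   60.] 0.014
18 0 qb [ 0.551  0.701 -0.49   2.45   2.36   0.347 -0.572] [ 440. -100.   60.] 0.017
18 -10 qb [ 0.706  0.794 -0.824  2.45   1.961  0.608 -0.398] [ 441. -100.   60.] 0.02
18 -10 qb [ 0.733  0.813 -0.87   2.45   1.935  0.643 -0.371] [ 441. -100.   60.] 0.02
q [-0.86  0.13  0.96  2.4   1.97  0.26 -0.16] model err [ 2.  -1.9  0.
[... 566 characters left out ...]
], [0.27, 0.21, 0.31, -0.09, 0.2, -0.06], [0.29, 0.22, 0.32, -0.11, 0.21, -0.04], [0.3, 0.22, 0.33, -0.13, 0.21, -0.03], [0.31, 0.23, 0.34, -0.15, 0.21, -0.01], [0.31, 0.24, 0.35, -0.17, 0.21, 0.0], [0.32, 0.25, 0.35, -0.19, 0.21, 0.02], [0.32, 0.25, 0.35, -0.21, 0.21, 0.04], [0.31, 0.25, 0.34, -0.23, 0.2, 0.06], [0.31, 0.26, 0.34, -0.25, 0.19, 0.08], [0.3, 0.26, 0.33, -0.26, 0.18, 0.09], [0.29, 0.26, 0.32, -0.28, 0.17, 0.11], [0.28, 0.26, 0.31, -0.3, 0.16, 0.13], [0.26, 0.27, 0.29, -0.31, 0.14, 0.15], [0.25, 0.27, 0.27, -0.32, 0.12, 0.16], [0.23, 0.27, 0.25, -0.34, 0.11, 0.18], [0.2, 0.26, 0.23, -0.35, 0.09, 0.19], [0.18, 0.26, 0.2, -0.36, 0.06, 0.21], [0.15, 0.26, 0.18, -0.37, 0.04, 0.22]]
```

```bash
python3 -m crank '[[[0.15,0.15,0.2,0,0.15,-0.1],[0.3,0.3,0.45,0,0.3,-0.25],[0.45,0.35,0.5,0,0.35,-0.2],[0.5,0.4,0.6,-0.1,0.4,-0.15],[0.55,0.45,0.6,-0.2,0.4,-0.1],[0.6,0.45,0.65,-0.3,0.4,-0.05],[0.6,0.5,0.7,-0.35,0.4,0]]]'
python3 - <<'E'
from plan import *
q0=ctrl.read_state()['qpos']
p,R=pose(440,-100,60,14,0)
qb=IK(p,R,q0,.01,.02);print('qb',qb.round(3))
rows(qb,10)
E
```

```text
clock: 7.77
eef_pos: [495.6, -144.4, 191.7]
tool_rot: [-2.708, 0.387, -2.908]
force: [1.4, 1.0, -0.1]
width: 42.7
qb [ 0.478  0.676 -0.402  2.407  2.193  0.25  -0.424]
q [-0.23  0.43  0.32  2.41  2.26  0.25 -0.48] model err [ 0.8 -1.4  0.1]
0 [ 496. -146.  192.] down [ 0.43 -0.33 -0.84]
2 [ 484. -143.  156.] down [ 0.38 -0.29 -0.88]
4 [ 470. -138.  124.] down [ 0.33 -0.23 -0.92]
6 [ 457. -128.   96.] down [ 0.28 -0.17 -0.94]
8 [ 447. -115.   74.] down [ 0.25 -0.09 -0.96]
10 [ 440. -100.   60.] down [ 0.24 -0.   -0.97]
[[0.41, 0.27, 0.41, -0.25, 0.28, 0.07], [0.4, 0.27, 0.4, -0.28, 0.26, 0.09], [0.38, 0.28, 0.38, -0.3, 0.25, 0.12], [0.36, 0.28, 0.36, -0.32, 0.22, 0.14], [0.33, 0.28, 0.34, -0.35, 0.2, 0.16], [0.3, 0.28, 0.31, -0.37, 0.17, 0.18], [0.27, 0.28, 0.28, -0.38, 0.14, 0.2], [0.23, 0.28, 0.25, -0.4, 0.11, 0.22], [0.18, 0.28, 0.21, -0.41, 0.08, 0.24], [0.14, 0.27, 0.16, -0.43, 0.04, 0.25]]
```

```bash
python3 -m crank '[[[0.4,0.3,0.4,-0.25,0.3,0.1],[0.4,0.3,0.4,-0.3,0.25,0.1],[0.4,0.3,0.4,-0.3,0.25,0.1],[0.35,0.3,0.35,-0.3,0.2,0.15],[0.35,0.3,0.35,-0.35,0.2,0.15],[0.3,0.3,0.3,-0.35,0.15,0.2],[0.25,0.3,0.3,-0.4,0.15,0.2],[0.25,0.3,0.25,-0.4,0.1,0.2],[0.2,0.3,0.2,-0.4,0.1,0.25],[0.15,0.25,0.15,-0.45,0.05,0.25]]]'
python3 to.py 440 -60 35 14 6.7
python3 - <<'E'
from plan import *
q0=ctrl.read_state()['qpos']
p,R=pose(444,12.5,25,14,6.7)
qb=IK(p,R,q0,.01,.02);print('qb',qb.round(3))
rows(qb,10)
E
```

```text
clock: 8.6
eef_pos: [438.4, -88.6, 50.3]
tool_rot: [3.116, 0.238, 3.129]
force: [0.6, 0.1, -0.7]
width: 42.5
t 8.6 pos [438.4 -88.6  50.3] F [ 0.6  0.1 -0.7] w 42.5 q [ 0.45  0.7  -0.37  2.41  2.34  0.24 -0.59]
shift(units of 30) [0.08 0.94 0.53] turn(units of 6deg) [-0.05 -0.04 -1.2 ]
qb [ 0.23   0.783 -0.461  2.44   2.292  0.414 -0.678]
q [ 0.45  0.7  -0.37  2.41  2.34  0.24 -0.59] model err [ 0.1  0.7 -0.4]
0 [438. -88.  50.] down [ 0.24  0.02 -0.97]
2 [442. -68.  45.] down [ 0.24  0.02 -0.97]
4 [444. -48.  39.] down [ 0.24  0.03 -0.97]
6 [445. -28.  34.] down [ 0.24  0.03 -0.97]
8 [445.  -7.  30.] down [ 0.24  0.03 -0.97]
10 [444.  12.  25.] down [ 0.24  0.03 -0.97]
[[-0.03, 0.33, 0.11, -0.0, -0.0, -0.12], [-0.03, 0.33, 0.1, -0.0, -0.0, -0.12], [-0.02, 0.33, 0.1, -0.0, -0.0, -0.12], [-0.02, 0.33, 0.1, -0.0, -0.0, -0.12], [-0.01, 0.33, 0.1, -0.0, -0.0, -0.12], [-0.01, 0.33, 0.09, -0.0, -0.0, -0.12], [-0.01, 0.33, 0.09, -0.0, -0.01, -0.12], [-0.0, 0.33, 0.09, -0.0, -0.01, -0.12], [0.0, 0.33, 0.08, -0.0, -0.01, -0.12], [0.01, 0.33, 0.08, -0.0, -0.01, -0.12]]
```

```bash
python3 -m crank '[[[0.05,0.35,0.1,0,0,-0.1],[0.05,0.35,0.1,0,0,-0.1],[0.05,0.35,0.1,0,0,-0.1],[0,0.35,0.1,0,0,-0.1],[0,0.35,0.1,0,0,-0.1],[0,0.35,0.1,0,0,-0.1],[0,0.35,0.1,0,0,-0.1],[0,0.35,0.1,0,0,-0.1],[0,0.35,0.1,0,0,-0.1],[0,0.2,0.1,0,0,-0.1],[0,0,0,0,0,-0.1]]]'
python3 to.py 444 12.5 11 15 6.7
python3 - <<'E'
from h import *
t=snap('top');s_=snap('side','s2.png')
im=[]
for p,b in((t,[480,10,60]),(s_,[480,10,60])):
    u,v=proj(p,b).astype(int);im.append(cv2.resize(p['color'][v-65:v+65,u-65:u+65,::-1],(400,400),interpolation=cv2.INTER_CUBIC))
cv2.imwrite('pics/e.png',np.hstack(im))
E
```

```text
clock: 9.52
eef_pos: [442.5, 15.7, 19.4]
tool_rot: [-3.14, 0.245, -3.041]
force: [-0.1, 0.0, -0.0]
width: 42.6
t 9.5167 pos [442.5  15.7  19.4] F [-0.1  0.  -0. ] w 42.6 q [ 0.23  0.81 -0.49  2.45  2.28  0.46 -0.7 ]
shift(units of 30) [ 0.03 -0.11  0.28] turn(units of 6deg) [-0.06 -0.16 -0.15]
```

View pics/e.png

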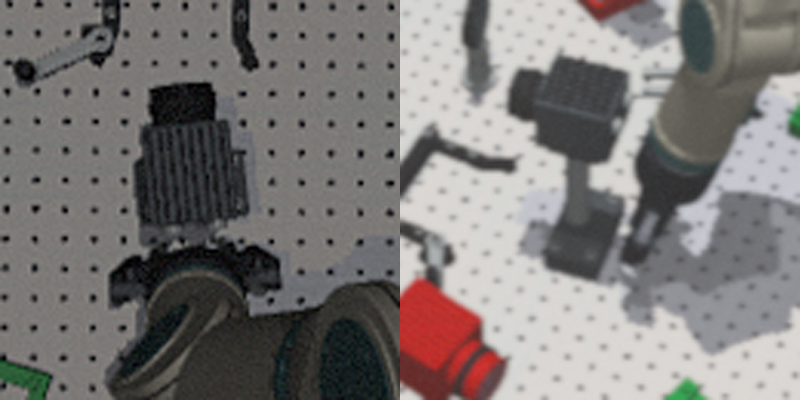

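```bash
python3 -m crank '[[[-0.05,-0.1,0.13,0,-0.1,-0.1],[-0.1,0,0.12,0,-0.1,-0.1],[-0.1,0,0.05,0,0,0],[-0.1,0,0.03,0,0,0],[-0.05,0,0.02,0,0,0],[-0.05,0,0.01,0,0,0],[-0.05,0,0.01,0,0,0],[-0.05,0,0.01,0,0,0]]]'
python3 to.py 480 17 11.5 15 6.7
```

```text
clock: 10.28
eef_pos: [459.0, 9.8, 12.6]
tool_rot: [-3.132, 0.261, -3.025]
force: [-4.8, -1.5, 2.9]
width: 42.8
t 10.2833 pos [459.    9.8  12.6] F [-4.8 -1.5  2.9] w 42.8 q [ 0.24  0.83 -0.48  2.42  2.3   0.46 -0.68]
shift(units of 30) [-0.69  0.16  0.22] turn(units of 6deg) [-0.1  -0.01 -0.01]
```

```bash
python3 -m crank '[[[-0.06,0.01,0.015,0,0,0],[-0.08,0.01,0.02,0,0,0],[-0.1,0.01,0.03,0,0,0],[-0.1,0.01,0.03,0,0,0],[-0.1,0.01,0.03,0,0,0],[-0.1,0.01,0.03,0,0,0],[-0.1,0.01,0.03,0,0,0],[-0.1,0.01,0.03,0,0,0],[-0.1,0.01,0.03,0,0,0],[-0.1,0.01,0.03,0,0,0],[-0.08,0.01,0.02,0,0,0],[-0.05,0.005,0.015,0,0,0]]]'
python3 to.py 520 17 11.5 15 6.7
cat > meas.py <<'E'
from h import *; import sys
DK=np.array([654,34,-.015]);q0=[float(a) for a in sys.argv[1:4]]
r=[]
for n,fl in(('top',115),('side',213)):
    p=ctrl.get_image(n);m=dark(p,.45*fl,.8*fl)
    parts=TOW[1:2]+TOW[3:] if n=='top' else TOW
    big=render(p,parts,q0)
    f=fit(p,parts,q0,m,4 if n=='top' else 3);r.append(f[0])
    d=np.array(f[0])-DK;c,s=np.cos(DK[2]),np.sin(DK[2])
    print(n,f,'dock frame',(c*d[0]+s*d[1]).round(1),(-s*d[0]+c*d[1]).round(1),d[2].round(3))
E
python3 meas.py 532 22 .117
```

```text
clock: 11.28
eef_pos: [458.4, 12.2, 8.7]
tool_rot: [-3.136, 0.207, -3.028]
force: [-4.9, -1.8, 1.9]
width: 42.6
t 11.2833 pos [458.4  12.2   8.7] F [-4.9 -1.8  1.9] w 42.6 q [ 0.18  0.81 -0.39  2.37  2.22  0.35 -0.61]
shift(units of 30) [-2.03 -0.07  0.33] turn(units of 6deg) [-0.06 -0.52 -0.03]
top ([np.float64(494.9), np.float64(19.2), np.float64(0.1128)], np.float64(133.9), np.int64(2030)) dock frame -158.9 -17.2 0.128
side ([np.float64(495.1), np.float64(19.1), np.float64(0.0812)], np.float64(205.8), np.int64(2734)) dock frame -158.7 -17.3 0.096
```

```bash
python3 -m crank '[[[-0.14,0.01,-0.01,0,-0.15,0],[-0.17,0.01,-0.01,0,-0.15,0],[-0.18,0.01,0,0,-0.15,0],[-0.18,0.01,0.01,0,-0.15,0],[-0.18,0.01,0.02,0,-0.1,0],[-0.18,0.01,0.02,0,-0.1,0]]]'
python3 to.py 520 17 11.5 18 6.7
```

```text
clock: 11.88
eef_pos: [483.5, 17.4, 14.4]
tool_rot: [-3.139, 0.286, -3.03]
force: [-5.8, -0.9, 2.7]
width: 42.9
t 11.8833 pos [483.5  17.4  14.4] F [-5.8 -0.9  2.7] w 42.9 q [ 0.23  0.82 -0.47  2.38  2.29  0.44 -0.66]
shift(units of 30) [-1.13 -0.15  0.43] turn(units of 6deg) [-0.04 -0.27 -0.05]
```

```bash
python3 meas.py 520 24 .11
```

```text
top ([np.float64(520.6), np.float64(25.9), np.float64(0.0536)], np.float64(462.9), np.int64(2032)) dock frame -133.3 -10.1 0.069
side ([np.float64(540.3), np.float64(25.3), np.float64(0.1562)], np.float64(511.0), np.int64(2745)) dock frame -113.6 -10.4 0.171
```

```bash
python3 - <<'E'
from h import *
im=[]
for n in('top','side'):
    p=snap(n);u,v=proj(p,[530,20,80]).astype(int);im.append(cv2.resize(p['color'][v-60:v+60,u-60:u+60,::-1],(400,400),interpolation=cv2.INTER_CUBIC))
cv2.imwrite('pics/f.png',np.hstack(im))
E
```

```text
(no output)
```

View pics/f.png

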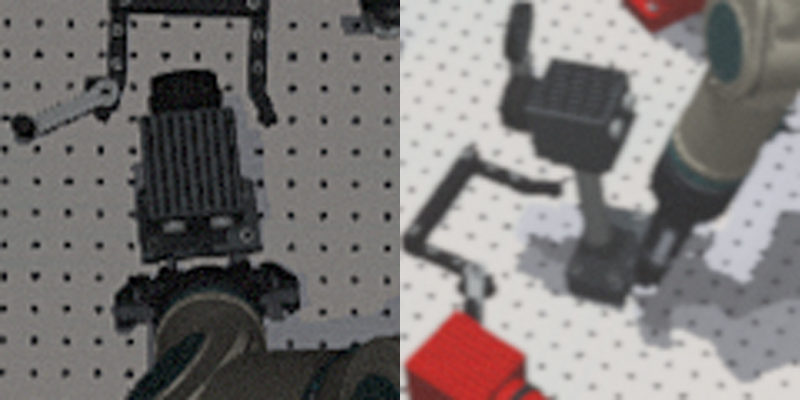

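The tower has tipped forward, lens down. The fingers' friction carried the foot's rear edge up about 5.7 mm. I'll lower it gently while keeping contact.

```bash
python3 -m crank '[[[-0.07,0,0.06,0,0,0],[-0.07,0,0.06,0,0,0],[-0.07,0,0.06,0,0,0]]]'
python3 - <<'E'
from h import *
def tilt():
    p=ctrl.get_image('side');fl=213;m=dark(p,.45*fl,.8*fl)
    best=[]
    for a in np.arange(-.04,.2,.02):
        T=Ro.from_euler('y',a).as_matrix()
        # pivot about front lower edge
        parts=[(B-[28,0,0])@T.T+[28,0,0] for B in TOW[1:]]
        f=fit(p,parts,[521,24,.1],m,4);best.append((f[1],round(a,2),f[0]))
    return sorted(best,key=lambda b:b[0])[:3]
for b in tilt():print(b)
s=ctrl.read_state();print(s['eef_pos'],s['force'])
E
```

```text
clock: 12.33
eef_pos: [489.8, 18.4, 11.0]
tool_rot: [-3.14, 0.284, -3.03]
force: [-4.9, -1.6, -0.6]
width: 42.8
(np.float64(304.1), np.float64(0.1), [np.float64(518.0), np.float64(28.9), np.float64(-0.0097)])
(np.float64(310.3), np.float64(0.12), [np.float64(514.2), np.float64(30.5), np.float64(-0.05)])
(np.float64(317.5), np.float64(0.08), [np.float64(520.9), np.float64(28.3), np.float64(0.0075)])
[490.56239528  18.45954632  10.81736224] [-2.90263755 -0.52746249 -2.55670368]
```

```bash
cat > tl.py <<'E'
from h import *
def plane(p,c):
    C=cloud(p);d=C[...,:2]-c;m=(np.abs(d[...,0])<28)&(np.abs(d[...,1])<25)&(C[...,2]>195)&(C[...,2]<260)
    P=C[m];A=np.c_[P[:,:2]-c,np.ones(len(P))];x=np.linalg.lstsq(A,P[:,2],rcond=None)[0];r=P[:,2]-A@x
    k=abs(r)<12;x=np.linalg.lstsq(A[k],P[k,2],rcond=None)[0]
    return (x*[1,1,1]).round(3),k.sum(),r[k].std().round(1)
if __name__=='__main__':
    import sys
    p=ctrl.get_image('top');c=np.array([float(a) for a in sys.argv[1:3]]);print('top-plane slopes dz/dx dz/dy, z:',plane(p,c))
    s=ctrl.read_state();print(s['clock'],s['eef_pos'].round(1),s['force'].round(1))
E
python3 tl.py 528 25; python3 tl.py 535 25
```

```text
top-plane slopes dz/dx dz/dy, z: (array([2.00000e-03, 2.40000e-02, 2.30897e+02]), np.int64(549), np.float64(3.3))
12.4333 [490.6  18.5  11. ] [-2.7 -1.  -0.1]
top-plane slopes dz/dx dz/dy, z: (array([-3.40000e-02, -2.00000e-03,  2.31179e+02]), np.int64(573), np.float64(2.6))
12.4833 [490.7  18.5  11.1] [-3.7 -0.6 -1.3]
```

```bash
python3 meas.py 527 25 .11; python3 - <<'E'
from h import *
im=[]
for n in('top','side'):
    p=snap(n);u,v=proj(p,[530,20,80]).astype(int);im.append(cv2.resize(p['color'][v-60:v+60,u-60:u+60,::-1],(400,400),interpolation=cv2.INTER_CUBIC))
cv2.imwrite('pics/g.png',np.hstack(im))
E
```

```text
top ([np.float64(534.9), np.float64(26.4), np.float64(0.1017)], np.float64(424.1), np.int64(2027)) dock frame -119.0 -9.4 0.117
side ([np.float64(534.7), np.float64(25.2), np.float64(0.0982)], np.float64(407.5), np.int64(2740)) dock frame -119.2 -10.6 0.113
```

View pics/g.png

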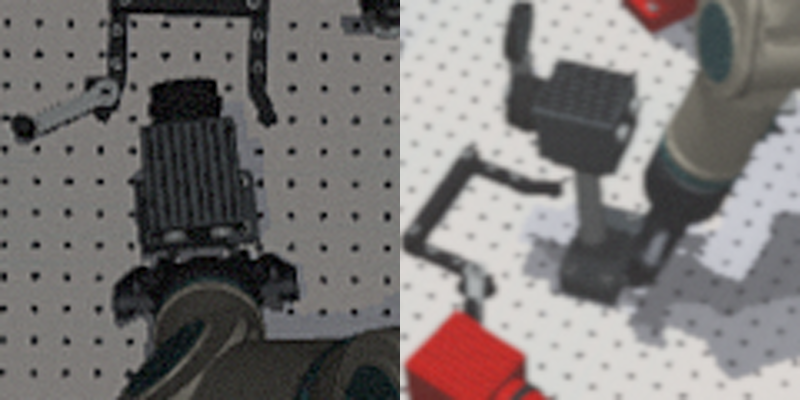

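```bash
python3 -m crank '[[[-0.03,0,0.06,0,0,0],[-0.03,0,0.06,0,0,0],[0.05,0,0.02,0,0,0],[0.15,0,-0.03,0,0,0],[0.15,0,-0.03,0,0,0]]]'
python3 tl.py 533 25; python3 tl.py 533 25;python3 meas.py 534 25 .11
```

```text
clock: 13.1
eef_pos: [486.9, 17.7, 7.8]
tool_rot: [-3.137, 0.294, -3.029]
force: [-0.7, 0.1, 0.1]
width: 42.8
top-plane slopes dz/dx dz/dy, z: (array([-1.00000e-03, -0.00000e+00,  2.30223e+02]), np.int64(569), np.float64(2.7))
13.15 [485.6  17.6   7.5] [-0.4 -0.6  0.9]
top-plane slopes dz/dx dz/dy, z: (array([-3.00000e-03, -0.00000e+00,  2.30166e+02]), np.int64(565), np.float64(2.8))
13.2 [485.6  17.6   7.5] [-0. -0. -1.]
top ([np.float64(528.0), np.float64(25.0), np.float64(0.1125)], np.float64(247.3), np.int64(2031)) dock frame -125.9 -10.9 0.128
side ([np.float64(529.5), np.float64(25.4), np.float64(0.0755)], np.float64(292.9), np.int64(2746)) dock frame -124.4 -10.5 0.09
```

```bash
python3 -m crank '[[[0,0,-0.08,0,-0.1,0],[-0.05,0.03,-0.02,0,-0.05,0],[-0.1,0.03,0.03,0,0,0],[-0.13,0.03,0.04,0,0,0],[-0.16,0.02,0.05,0,0,0],[-0.16,0.02,0.055,0,0,0],[-0.16,0.02,0.055,0,0,0],[-0.16,0.02,0.055,0,0,0]]]'
python3 tl.py 540 26;python3 to.py 510 20 10 18 6.5
```

```text
clock: 13.97
eef_pos: [500.0, 23.8, 8.5]
tool_rot: [-3.141, 0.284, -3.034]
force: [-8.6, -3.2, 5.7]
width: 42.8
top-plane slopes dz/dx dz/dy, z: (array([1.60000e-02, 4.00000e-03, 2.30277e+02]), np.int64(568), np.float64(2.8))
14.0167 [500.9  24.1   8.6] [-5.4 -0.3  1.2]
t 14.0167 pos [500.9  24.1   8.6] F [-5.4 -0.3  1.2] w 42.6 q [ 0.2   0.84 -0.45  2.33  2.26  0.41 -0.64]
shift(units of 30) [-0.29 -0.17  0.04] turn(units of 6deg) [-0.02 -0.28 -0.05]
```

```bash
python3 -m crank '[[[-0.16,0.02,0.04,0,0,0],[-0.17,0.02,0.05,0,0,0],[-0.17,0.02,0.05,0,0,0.05],[-0.17,0.02,0.05,0,0,0.05],[-0.17,0.02,0.05,0,0,0.1],[-0.17,0.02,0.05,0,0,0.1]]]'
python3 tl.py 560 28;python3 to.py 550 35 9 18 -0.9; python3 meas.py 562 30 .08
```

```text
clock: 14.52
eef_pos: [510.2, 29.0, 4.8]
tool_rot: [3.128, 0.248, -3.071]
force: [-9.0, -1.9, 7.0]
width: 42.4
top-plane slopes dz/dx dz/dy, z: (array([-1.60000e-02, -2.70000e-02,  2.29939e+02]), np.int64(533), np.float64(3.0))
14.5667 [511.3  29.3   4.9] [-4.9 -0.1  0.8]
t 14.5667 pos [511.3  29.3   4.9] F [-4.9 -0.1  0.8] w 42.7 q [ 0.14  0.83 -0.37  2.27  2.16  0.31 -0.59]
shift(units of 30) [-1.29  0.1   0.19] turn(units of 6deg) [ 0.36 -0.63  0.78]
top ([np.float64(548.0), np.float64(30.1), np.float64(0.0782)], np.float64(193.6), np.int64(2024)) dock frame -105.9 -5.5 0.093
side ([np.float64(548.2), np.float64(29.6), np.float64(0.035)], np.float64(274.8), np.int64(2766)) dock frame -105.7 -6.0 0.05
```

```bash
python3 -m crank '[[[0.15,0,0,0,0,0],[0.2,0,-0.1,0.1,-0.3,-0.05],[0.05,0,-0.1,0.1,-0.4,-0.05],[0,0,0,0.1,-0.4,0],[0,0,0,0.05,-0.2,0]]]'
python3 tl.py 557 30;python3 to.py 506 28 10 22 4.5; python3 meas.py 548 30 .08
```

```text
clock: 15.08
eef_pos: [503.5, 29.4, 10.3]
tool_rot: [-3.113, 0.402, -3.058]
force: [-0.9, -0.4, -0.7]
width: 43.0
top-plane slopes dz/dx dz/dy, z: (array([ 1.10000e-02, -4.00000e-03,  2.30027e+02]), np.int64(560), np.float64(2.8))
15.1333 [502.5  29.5   9.8] [-0.7 -0.8 -0.1]
t 15.1333 pos [502.5  29.5   9.8] F [-0.7 -0.8 -0.1] w 42.6 q [ 0.24  0.9  -0.58  2.42  2.38  0.7  -0.81]
shift(units of 30) [-0.1  -0.06  0.04] turn(units of 6deg) [-0.25  0.16  0.05]
top ([np.float64(547.7), np.float64(30.8), np.float64(0.0695)], np.float64(279.5), np.int64(2022)) dock frame -106.2 -4.8 0.084
side ([np.float64(550.0), np.float64(30.2), np.float64(0.044)], np.float64(310.7), np.int64(2775)) dock frame -103.9 -5.4 0.059
```

```bash
python3 -m crank '[[[-0.1,0,0.04,-0.05,0,0],[-0.14,0.01,0.055,-0.05,-0.03,0],[-0.17,0.02,0.06,0,-0.03,0],[-0.17,0.02,0.06,0,-0.03,0.05],[-0.17,0.02,0.06,0,-0.03,0.1],[-0.17,0.02,0.06,0,-0.03,0.1]]]'
python3 tl.py 570 31;python3 to.py 550 35 9 23 -0.9; python3 meas.py 560 32 .05
```

```text
clock: 15.73
eef_pos: [526.7, 33.1, 9.8]
tool_rot: [-3.138, 0.398, -3.088]
force: [-6.6, -0.8, 2.9]
width: 42.5
top-plane slopes dz/dx dz/dy, z: (array([ 1.00000e-03, -7.00000e-03,  2.30202e+02]), np.int64(580), np.float64(2.8))
15.7833 [527.9  33.2  10. ] [-3.5  0.2  1.5]
t 15.7833 pos [527.9  33.2  10. ] F [-3.5  0.2  1.5] w 42.9 q [ 0.24  0.89 -0.56  2.36  2.35  0.62 -0.78]
shift(units of 30) [-0.67  0.02  0.32] turn(units of 6deg) [ 0.22 -0.02  0.6 ]
top ([np.float64(563.5), np.float64(33.2), np.float64(0.0285)], np.float64(344.9), np.int64(2024)) dock frame -90.5 -2.2 0.044
side ([np.float64(564.1), np.float64(32.0), np.float64(-0.0052)], np.float64(380.5), np.int64(2774)) dock frame -89.9 -3.3 0.01
```

```bash
python3 -m crank '[[[-0.15,0.01,0.05,0.02,-0.03,0.1],[-0.17,0.01,0.06,0.02,-0.03,0.15],[-0.17,0.01,0.06,0.02,-0.03,0.15],[-0.17,0.01,0.06,0.02,-0.03,0.15],[-0.17,0.01,0.06,0.02,-0.03,0.1]]]'
python3 tl.py 590 32;python3 to.py 560 35 10 23 -0.9; python3 meas.py 583 33 .0
```

```text
clock: 16.3
eef_pos: [545.9, 36.0, 9.6]
tool_rot: [3.123, 0.398, 3.121]
force: [-5.8, -0.1, 1.7]
width: 42.4
top-plane slopes dz/dx dz/dy, z: (array([-5.00000e-03, -1.50000e-02,  2.30194e+02]), np.int64(567), np.float64(2.9))
16.35 [547.2  36.1   9.8] [-3.8  0.4  3.1]
t 16.35 pos [547.2  36.1   9.8] F [-3.8  0.4  3.1] w 42.6 q [ 0.23  0.89 -0.55  2.3   2.29  0.59 -0.79]
shift(units of 30) [-0.4  -0.03  0.16] turn(units of 6deg) [ 0.15 -0.01 -0.05]
top ([np.float64(586.3), np.float64(32.3), np.float64(-0.0104)], np.float64(475.1), np.int64(2020)) dock frame -67.7 -2.7 0.005
side ([np.float64(584.1), np.float64(31.5), np.float64(-0.0332)], np.float64(391.0), np.int64(2780)) dock frame -69.9 -3.5 -0.018
```

```bash
cat > m2.py <<'E'
from h import *; import sys
def run(q0,N=3):
    DK=np.array([654,34,-.015]);c,s=np.cos(DK[2]),np.sin(DK[2]);parts=TOW[1:2]+TOW[3:];o=[]
    for k in range(N):
        p=ctrl.get_image('top');C=cloud(p);m=((C[...,2]>140)).astype(float)
        K,R,t=[np.array(p[k]) for k in('camera_matrix','R','t')]
        v,u=np.mgrid[:480,:640];ray=np.stack([(u-K[0,2])/K[0,0],(v-K[1,2])/K[1,1],np.ones_like(u,float)],-1)@R;o0=-R.T@t
        X=o0+ray*((229-o0[2])/ray[...,2])[...,None]     # every pixel on z=229 plane
        big=(cv2.dilate((render(p,parts,q0)>0).astype(np.uint8),np.ones((13,13)))>0)&(X[...,0]>q0[0]-20)
        f=lambda q:np.sum(abs(render(p,parts,[q[0],q[1],q[2]/100])-m)[big])
        z=np.array([q0[0],q0[1],q0[2]*100]);r=minimize(f,z,method='Nelder-Mead',options=dict(initial_simplex=z+np.array([[0,0,0],[6,0,0],[0,6,0],[0,0,6.]])));o.append([r.x[0],r.x[1],r.x[2]/100,r.fun])
    a=np.mean(o,0);d=a[:3]-DK
    print('world',a.round(3),'dock',(c*d[0]+s*d[1]).round(1),(-s*d[0]+c*d[1]).round(1),d[2].round(3),'sd',np.std(o,0).round(3))
run([float(a) for a in sys.argv[1:4]])
E
python3 m2.py 585 32 -.01
```

```text
world [ 5.82276e+02  3.33480e+01 -3.70000e-02  3.60200e+01] dock -71.7 -1.7 -0.022 sd [0.015 0.051 0.002 1.39 ]
```

```bash
python3 -m crank '[[[-0.15,0.01,0.05,0.02,-0.03,-0.03],[-0.17,0.02,0.06,0.02,-0.03,-0.03],[-0.17,0.02,0.06,0.02,-0.03,0],[-0.17,0.02,0.06,0.02,-0.03,0],[-0.17,0.02,0.06,0.02,-0.03,0]]]'
python3 tl.py 608 33;python3 to.py 580 35 10 23 -0.9; python3 m2.py 602 33 -.02
```

```text
clock: 17.02
eef_pos: [566.7, 37.1, 9.5]
tool_rot: [3.138, 0.404, 3.129]
force: [-4.9, -1.4, 1.8]
width: 42.8
top-plane slopes dz/dx dz/dy, z: (array([7.00000e-03, 1.30000e-02, 2.30236e+02]), np.int64(553), np.float64(2.9))
17.0667 [568.1  37.3   9.9] [-4.1 -0.8  2.5]
t 17.0667 pos [568.1  37.3   9.9] F [-4.1 -0.8  2.5] w 42.5 q [ 0.2   0.89 -0.52  2.25  2.25  0.55 -0.74]
shift(units of 30) [-0.37 -0.07  0.15] turn(units of 6deg) [0.05 0.04 0.03]
world [6.03713e+02 3.41380e+01 8.00000e-03 2.32710e+01] dock -50.3 -0.6 0.023 sd [0.706 0.012 0.002 0.416]
```

```bash
python3 -m crank '[[[-0.15,0,0.05,0,-0.03,0.03],[-0.17,0,0.06,0,-0.03,0.03],[-0.17,0,0.06,0,-0.03,0],[-0.17,0,0.06,0,-0.03,0],[-0.17,0,0.06,0,-0.03,0]]]'
python3 tl.py 628 33;python3 to.py 600 35 10 23 -0.9; python3 m2.py 623 34 -.01
```

```text
clock: 17.63
eef_pos: [588.2, 37.2, 9.7]
tool_rot: [3.133, 0.411, 3.124]
force: [-5.6, 0.3, 0.5]
width: 42.3
top-plane slopes dz/dx dz/dy, z: (array([-1.00000e-02, -3.00000e-03,  2.30205e+02]), np.int64(547), np.float64(2.7))
17.6833 [589.5  37.1  10. ] [-5.4  0.   2.3]
t 17.6833 pos [589.5  37.1  10. ] F [-5.4  0.   2.3] w 42.8 q [ 0.19  0.89 -0.5   2.2   2.23  0.51 -0.71]
shift(units of 30) [-0.32 -0.07  0.14] turn(units of 6deg) [ 0.07  0.11 -0.02]
world [ 6.24564e+02  3.43250e+01 -6.00000e-03  2.90180e+01] dock -29.4 -0.1 0.009 sd [1.053 0.033 0.004 2.035]
```

```bash
python3 -m crank '[[[-0.15,0,0.05,0,-0.03,0],[-0.17,0,0.06,0,-0.02,0],[-0.17,0,0.06,0,-0.02,0],[-0.17,0,0.06,0,-0.02,0],[-0.15,0,0.05,0,-0.02,0]]]'
python3 tl.py 648 33;python3 to.py 620 35 10 23 -0.9; python3 m2.py 644 34 -.01
```

```text
clock: 18.25
eef_pos: [610.5, 37.0, 10.3]
tool_rot: [3.132, 0.416, 3.124]
force: [-4.0, -0.4, -0.9]
width: 42.6
top-plane slopes dz/dx dz/dy, z: (array([-7.00000e-03,  6.00000e-03,  2.30115e+02]), np.int64(546), np.float64(2.6))
18.3 [611.7  36.9  10.6] [-4.2 -0.   2.2]
t 18.3 pos [611.7  36.9  10.6] F [-4.2 -0.   2.2] w 43.0 q [ 0.17  0.89 -0.46  2.15  2.2   0.47 -0.67]
shift(units of 30) [-0.24 -0.06  0.13] turn(units of 6deg) [ 0.09  0.16 -0.01]
world [ 6.48167e+02  3.43670e+01 -1.20000e-02  3.56780e+01] dock -5.8 0.3 0.003 sd [1.480e-01 7.000e-02 2.000e-03 2.878e+00]
```

```bash
python3 -m crank '[[[-0.13,0,0.05,0,0,0],[-0.14,0,0.055,0,0,0],[-0.14,0,0.055,0,0,0],[-0.14,0,0.055,0,0,0]]]'
python3 -m crank '[[[-0.17,0,0.065,0,0,0],[-0.17,0,0.065,0,0,0]]]'
python3 tl.py 654 33; python3 m2.py 653 34 -.01
```

```text
clock: 18.78
eef_pos: [618.6, 37.5, 9.3]
tool_rot: [3.129, 0.401, 3.124]
force: [-19.8, -2.6, 13.2]
width: 42.9
clock: 18.95
eef_pos: [618.4, 37.6, 7.7]
tool_rot: [3.126, 0.384, 3.123]
force: [-19.5, -2.8, 13.3]
width: 43.0
top-plane slopes dz/dx dz/dy, z: (array([-1.30000e-02, -4.00000e-03,  2.30104e+02]), np.int64(549), np.float64(2.9))
19.0 [618.4  37.6   7.6] [-18.9  -1.6  11.3]
world [ 6.5253e+02  3.4543e+01 -2.1000e-02  3.1689e+01] dock -1.5 0.5 -0.006 sd [0.028 0.017 0.    1.741]
```

```bash
python3 -m crank '[[[0.1,0,-0.04,0,0,0],[0.15,0,-0.06,0,0,0],[0.2,0,-0.08,0,0,0],[0.5,0,-0.25,0,0,0],[0.8,0,-0.5,0,0,0],[0.8,0,-0.5,0,0,0],[0.7,0,-0.6,0,0,0]]]' 1
python3 tl.py 654 33; python3 m2.py 653 34 -.01
python3 - <<'E'
from h import *
DK=np.array([654,34,-.015]);c,s=np.cos(DK[2]),np.sin(DK[2]);G=np.array([[c,-s],[s,c]])
im=[]
p=snap('top');C=cloud(p)
pv=DK[:2]+G@[-37,62];print('pivot',pv.round(1))
u,v=proj(p,[*pv,40]).astype(int);im.append(cv2.resize(p['color'][v-40:v+40,u-45:u+35,::-1],(400,400),interpolation=cv2.INTER_CUBIC))
# knob = tall points z 45..75 around the pivot
d=np.linalg.norm(C[...,:2]-pv,axis=-1);m=(d>45)&(d<90)&(C[...,2]>35)&(C[...,2]<85)&(C[...,1]>pv[1]);P=C[m];k=np.median(P,0) if len(P) else None;print(len(P),k)
if k is not None:
    w=G.T@(k[:2]-pv);print('knob rel pivot in dock',w.round(1),'r',np.hypot(*w).round(1),'latch',(np.arctan2(-w[0],-w[1])).round(2))
p=snap('side');u,v=proj(p,[610,60,60]).astype(int);im.append(cv2.resize(p['color'][v-60:v+60,u-60:u+60,::-1],(400,400),interpolation=cv2.INTER_CUBIC))
cv2.imwrite('pics/k.png',np.hstack(im))
E
```

```text
clock: 19.73
eef_pos: [515.6, 37.9, 31.6]
tool_rot: [3.129, 0.412, 3.119]
force: [0.0, -0.5, -1.1]
width: -0.0
top-plane slopes dz/dx dz/dy, z: (array([-9.00000e-03, -4.00000e-03,  2.29743e+02]), np.int64(549), np.float64(2.6))
19.7833 [508.8  38.3  31.8] [-6.8 -0.5  0.8]
world [ 6.52566e+02  3.45700e+01 -2.30000e-02  3.20040e+01] dock -1.4 0.5 -0.008 sd [0. 0. 0. 0.]
pivot [617.9  96.5]
37 [586.03382496 157.14537555  64.14270609]
knob rel pivot in dock [-32.8  60.1] r 68.5 latch 2.64
```

View pics/k.png

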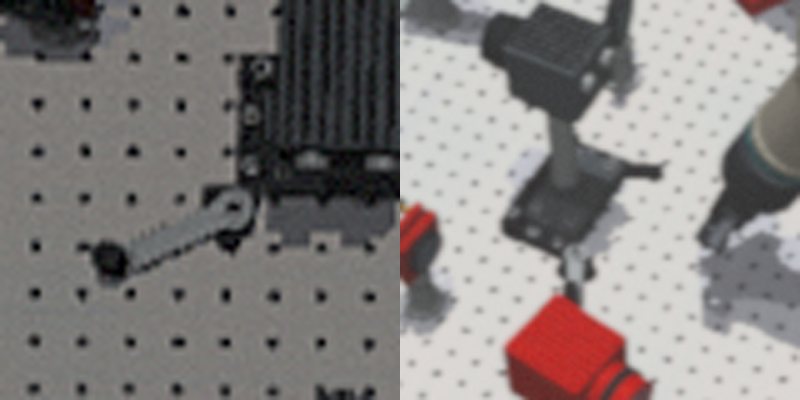

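```bash
python3 to.py 545 150 36 24 8; python3 -m crank '[[[-0.3,0.5,-0.1,0,0,-0.2],[-0.3,0.6,0,0,0,-0.2],[-0.3,0.6,0.1,0,0,-0.2],[-0.2,0.6,0.1,0,0,-0.2],[-0.1,0.5,0.1,0,0,-0.2],[0,0.5,0,0,0,-0.2]]]' 0
python3 to.py 545 150 36 24 8
```

```text
t 20.0333 pos [517.3  37.9  31.5] F [-0.6 -0.4  0.3] w -0.2 q [ 0.23  0.85 -0.59  2.39  2.29  0.65 -0.84]
shift(units of 30) [-0.83  3.75  0.24] turn(units of 6deg) [-0.51 -0.05 -1.41]
clock: 20.53
eef_pos: [561.8, 136.0, 40.3]
tool_rot: [-3.093, 0.422, -3.036]
force: [0.6, 0.0, 0.3]
width: 42.6
t 20.5333 pos [561.8 136.   40.3] F [0.6 0.  0.3] w 42.6 q [-0.04  0.82 -0.5   2.23  2.05  0.56 -0.67]
shift(units of 30) [ 0.52  0.52 -0.1 ] turn(units of 6deg) [-0.59  0.02 -0.29]
```

```bash
python3 -m crank '[[[0.4,0.1,-0.1,-0.2,0,-0.1],[0.3,0.3,0,-0.2,0,-0.1],[0.05,0.3,0,-0.2,0,-0.1],[0,0,0,0,0,0]]]'
python3 to.py 593 158 34 24 8
```

```text
clock: 20.87
eef_pos: [544.3, 164.4, 35.0]
tool_rot: [3.135, 0.433, -2.995]
force: [-0.3, -0.2, -0.0]
width: 42.9
t 20.8667 pos [544.3 164.4  35. ] F [-0.3 -0.2 -0. ] w 42.9 q [-0.02  0.85 -0.58  2.27  2.17  0.6  -0.75]
shift(units of 30) [-1.41 -0.45  0.69] turn(units of 6deg) [0.09 0.13 0.06]
```

```bash
python3 -m crank '[[[-0.2,-0.2,0.1,0,0,0],[-0.3,-0.15,0.14,0,0,0],[-0.3,-0.1,0.15,0,0,0],[-0.3,0,0.15,0,0,0],[-0.25,0,0.12,0,0,0],[0,0,0,0,0,0]]]'
python3 to.py 593 158 34 24 8
```

```text
clock: 21.37
eef_pos: [601.8, 151.8, 35.3]
tool_rot: [3.14, 0.44, -3.002]
force: [1.0, -0.7, -0.6]
width: 42.8
t 21.3667 pos [601.8 151.8  35.3] F [ 1.  -0.7 -0.6] w 42.8 q [-0.01  0.85 -0.49  2.15  2.1   0.48 -0.62]
shift(units of 30) [ 0.25  0.25 -0.07] turn(units of 6deg) [0.02 0.21 0.  ]
```

```bash
python3 - <<'E'
from h import *
im=[]
for n in('top','side'):
    p=snap(n);u,v=proj(p,[600,130,50]).astype(int);im.append(cv2.resize(p['color'][v-45:v+45,u-45:u+45,::-1],(400,400),interpolation=cv2.INTER_CUBIC))
cv2.imwrite('pics/l.png',np.hstack(im))
E
```

```text
(no output)
```

View pics/l.png

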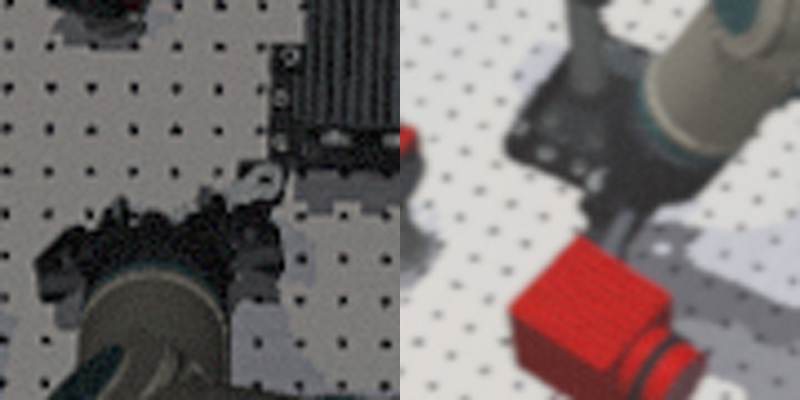

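```bash
python3 -m crank '[[[0.12,0.12,-0.02,0,0,0],[0.08,0.05,-0.02,0,0,0],[0,0,0,0,0,0]]]'; python3 -m crank '[[[0,0,0,0,0,0],[0,0,0,0,0,0],[0,0,0,0,0,0],[0,0,0,0,0,0],[0,0,0,0,0,0],[0,0,0,0,0,0]]]' 1
```

```text
clock: 21.72
eef_pos: [590.4, 156.5, 32.9]
tool_rot: [3.139, 0.436, -3.0]
force: [-0.2, -0.3, -0.3]
width: 42.6
clock: 22.22
eef_pos: [589.1, 156.7, 32.7]
tool_rot: [3.139, 0.434, -2.998]
force: [0.3, -0.4, 1.0]
width: 14.0
```

```bash
cat > arc.py <<'E'
import sys; from h import *
step=float(sys.argv[1]);n=int(sys.argv[2]);s=ctrl.read_state();R=Ro.from_euler('xyz',s['tool_rot'])
off=np.array([3.1,-.3]);pv=np.array([617.9,96.5]);d=s['eef_pos'][:2]-off-pv;r=np.hypot(*d);ph=np.degrees(np.arctan2(d[1],d[0]))%360
print('phi',ph.round(1),'(shut 269.1) r',r.round(1),'z',s['eef_pos'][2].round(1),'F',s['force'].round(1),'w',round(s['width'],1),'rot',s['tool_rot'].round(2))
k=s['eef_pos'].copy()
for i in range(1,n+1):
    a=np.radians(min(ph+step*i,272));t=np.r_[pv+off+68*np.array([np.cos(a),np.sin(a)]),33]
    print(np.degrees(a).round(0),(R.inv().apply(t-k)/30).round(2).tolist());k=t
E
python3 arc.py 12 5
```

```text
phi 117.8 (shut 269.1) r 68.5 z 32.7 F [ 0.3 -0.4  1. ] w 14.0 rot [ 3.14  0.43 -3.  ]
130.0 [0.38, -0.22, -0.19]
142.0 [0.34, -0.29, -0.16]
154.0 [0.28, -0.36, -0.13]
166.0 [0.2, -0.42, -0.1]
178.0 [0.12, -0.45, -0.06]
```

```bash
python3 -m crank '[[[0.3,-0.18,-0.15,0,0,0],[0.3,-0.22,-0.15,0,0,0],[0.28,-0.27,-0.13,0,0,0],[0.2,-0.3,-0.1,0,0,0]]]' >/dev/null; python3 arc.py 12 5
```

```text
phi 150.8 (shut 269.1) r 73.2 z 32.7 F [-3.2  5.  -2.3] w 13.0 rot [ 3.13  0.43 -2.99]
163.0 [0.1, -0.51, -0.07]
175.0 [0.15, -0.44, -0.07]
187.0 [0.06, -0.47, -0.03]
199.0 [-0.03, -0.47, 0.01]
211.0 [-0.12, -0.46, 0.05]
```

```bash
python3 -m crank '[[[0.05,-0.5,-0.05,0,0,0],[0.1,-0.42,-0.05,0,0,0],[0.05,-0.45,-0.03,0,0,0],[-0.03,-0.45,0.01,0,0,0]]]' >/dev/null; python3 arc.py 12 6
```

```text
phi 177.0 (shut 269.1) r 78.0 z 32.0 F [-12.9   6.7  14.7] w 12.3 rot [ 3.09  0.41 -2.95]
189.0 [-0.25, -0.55, 0.05]
201.0 [-0.03, -0.47, -0.01]
213.0 [-0.12, -0.46, 0.03]
225.0 [-0.21, -0.42, 0.07]
237.0 [-0.28, -0.37, 0.1]
249.0 [-0.34, -0.3, 0.14]
```

```bash
python3 -m crank '[[[0,0,0,0,0,0],[0,0,0,0,0,0],[0,0,0,0,0,0],[-0.2,0,0.08,0,0,0],[-0.25,0,0.1,0.1,-0.1,0.2],[0,0,0,0,0,0]]]' 0 ; python3 -m crank '[[[0,0,0,0,0,0],[0,0,0,0,0,0],[0,0,0,0,0,0],[0,0,0,0,0,0],[0,0,0,0,0,0]]]' 1 >/dev/null; python3 arc.py 12 6
```

```text
clock: 23.38
eef_pos: [557.9, 102.9, 32.6]
tool_rot: [3.09, 0.423, -2.981]
force: [-0.1, -0.9, -0.3]
width: 42.7
phi 173.5 (shut 269.1) r 62.1 z 32.9 F [-0.2  0.7 -1.6] w 14.5 rot [ 3.09  0.43 -2.98]
185.0 [0.25, -0.41, -0.13]
197.0 [-0.02, -0.47, -0.02]
209.0 [-0.1, -0.46, 0.03]
221.0 [-0.19, -0.43, 0.07]
233.0 [-0.27, -0.38, 0.1]
245.0 [-0.33, -0.31, 0.14]
```

```bash
sed -i 's/off=np.array.*;pv/off=np.array([9.1,.8]);pv/' arc.py; python3 -m crank '[[[0.05,-0.4,-0.02,0,0,0],[0,-0.42,-0.01,0,0,0],[-0.05,-0.42,0.02,0,0,0],[-0.15,-0.4,0.06,0,0,0]]]' >/dev/null; python3 arc.py 12 6
```

```text
phi 203.0 (shut 269.1) r 71.4 z 32.2 F [-20.9  -4.1  24.9] w 14.9 rot [ 3.08  0.41 -2.95]
215.0 [-0.25, -0.43, 0.05]
227.0 [-0.22, -0.42, 0.07]
239.0 [-0.29, -0.36, 0.1]
251.0 [-0.35, -0.29, 0.14]
263.0 [-0.4, -0.2, 0.16]
272.0 [-0.32, -0.09, 0.13]
```

```bash
python3 -m crank '[[[0,0,0,0,0,0],[0,0,0,0,0,0],[0,0,0,0,0,0],[0,0,0,0,0,0]]]' 0; python3 arc.py 12 2; python3 - <<'E'
from h import *
p=snap('side');u,v=proj(p,[590,80,40]).astype(int);cv2.imwrite('pics/m.png',cv2.resize(p['color'][v-45:v+45,u-50:u+50,::-1],None,fx=5,fy=5,interpolation=cv2.INTER_CUBIC))
E
```

```text
clock: 24.47
eef_pos: [560.4, 67.4, 32.3]
tool_rot: [3.076, 0.413, -2.952]
force: [0.2, -0.6, 0.0]
width: 42.6
phi 204.2 (shut 269.1) r 73.0 z 32.3 F [ 0.2 -0.6  0. ] w 42.6 rot [ 3.08  0.41 -2.95]
216.0 [-0.3, -0.41, 0.08]
228.0 [-0.23, -0.41, 0.07]
```

View pics/m.png

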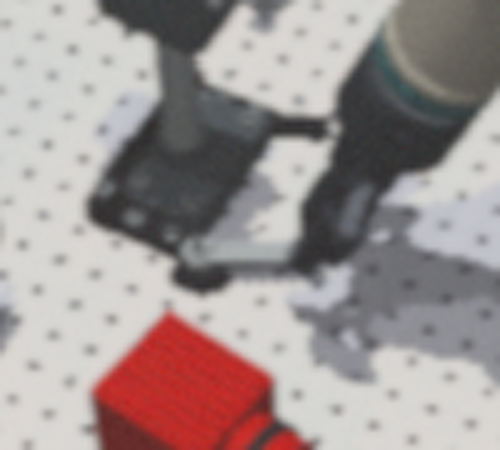

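```bash
python3 -m crank '[[[0.07,-0.3,-0.03,0.1,0,0.1],[-0.1,-0.4,0.03,0.1,0,0.1],[-0.25,-0.4,0.08,0.1,0,0.1],[-0.27,-0.35,0.1,0.1,0,0.1]]]'; python3 to.py 585 20 34 24 0
```

```text
clock: 24.85
eef_pos: [583.5, 28.7, 30.2]
tool_rot: [3.096, 0.405, -2.997]
force: [-0.7, 2.2, 0.3]
width: 42.7
t 24.85 pos [583.5  28.7  30.2] F [-0.7  2.2  0.3] w 42.7 q [ 0.28  0.84 -0.49  2.21  2.35  0.35 -0.59]
shift(units of 30) [-0.06 -0.29 -0.13] turn(units of 6deg) [ 0.99 -0.16  1.26]
```

```bash
python3 -m crank '[[[-0.2,-0.25,0.04,0.3,0,0.3],[-0.1,-0.1,0.02,0.2,0,0.3]]]'; python3 -m crank '[[[0.6,0,-0.3,0.2,0,0.3],[0.7,0,-0.3,0.2,0,0.2],[0.6,0,-0.2,0,0,0],[0.2,0.2,0,0,0,0],[0,0.1,0,0,0,0],[0,0,0,0,0,0]]]' 1
python3 to.py 585 30 38 24 0
python3 - <<'E'
from h import *
p=ctrl.get_image('top');C=cloud(p);pv=np.array([617.9,96.5]);d=np.linalg.norm(C[...,:2]-pv,axis=-1);m=(d>45)&(d<85)&(C[...,2]>35)&(C[...,2]<80)&(C[...,0]<612)&(C[...,0]>562)
P=C[m];k=np.median(P,0);print(len(P),k.round(1),'phi',np.degrees(np.arctan2(*(k[:2]-pv)[::-1]))%360)
E
```

```text
clock: 25.02
eef_pos: [596.4, 17.3, 31.4]
tool_rot: [3.121, 0.403, -3.071]
force: [1.4, 6.2, -4.6]
width: 42.4
clock: 25.52
eef_pos: [535.2, 33.3, 30.9]
tool_rot: [3.127, 0.412, -3.125]
force: [0.3, 0.3, -0.1]
width: 0.6
t 25.5167 pos [535.2  33.3  30.9] F [ 0.3  0.3 -0.1] w 0.6 q [ 0.24  0.84 -0.56  2.35  2.31  0.58 -0.78]
shift(units of 30) [-1.62 -0.14  0.44] turn(units of 6deg) [ 0.2  -0.06  0.14]
37 [589.3  34.1  63.6] phi 245.3729226249295
```

```bash
python3 -m crank '[[[-0.25,-0.03,0.1,0,0,0],[-0.3,-0.03,0.12,0,0,0],[-0.3,0,0.12,0,0,0],[-0.25,0,0.1,0,0,0],[-0.2,0,0.08,0,0,0],[-0.2,0,0.08,0,0,0]]]'; python3 to.py 599 31 34 24 0
```

```text
clock: 26.07
eef_pos: [591.2, 26.2, 33.1]
tool_rot: [3.132, 0.416, -3.132]
force: [-1.3, -0.1, -0.3]
width: 0.0
t 26.0667 pos [591.2  26.2  33.1] F [-1.3 -0.1 -0.3] w 0.0 q [ 0.2   0.83 -0.46  2.21  2.23  0.44 -0.67]
shift(units of 30) [-0.25  0.16  0.08] turn(units of 6deg) [ 0.13 -0.03  0.08]
```

```bash
python3 -m crank '[[[-0.1,0.05,0.04,0,0,0],[-0.1,0.05,0.04,0,0,0],[-0.08,0,0.03,0,0,0],[-0.06,0,0.025,0,0,0]]]'; python3 -m crank '[[[-0.06,0,0.025,0,0,0],[-0.06,0,0.025,0,0,0]]]'; python3 m2.py 653 34 -.02
```

```text
clock: 26.4
eef_pos: [601.1, 28.4, 32.8]
tool_rot: [3.132, 0.411, -3.134]
force: [-7.5, -3.0, 5.9]
width: -0.1
clock: 26.57
eef_pos: [600.9, 28.8, 31.7]
tool_rot: [3.132, 0.404, -3.133]
force: [-5.7, -1.0, 2.8]
width: -0.3
world [ 6.52583e+02  3.45290e+01 -2.10000e-02  3.22100e+01] dock -1.4 0.5 -0.006 sd [0.028 0.03  0.001 0.947]
```

```bash
python3 -m crank '[[[0.2,0,-0.08,0,0,0],[0.5,0,-0.2,0,0,0],[0.9,0,-0.4,0,0,0],[0.9,0,-0.5,0,0,0],[0.9,0,-0.6,0,0,0],[0.5,0,-0.5,0,0,0],[0,0,0,0,0,0],[0,0,0,0,0,0],[0,0,0,0,0,0]]]'
python3 tl.py 654 33; python3 m2.py 653 34 -.02
python3 - <<'E'
from h import *
for n in('top','side'):
    p=ctrl.get_image(n);C=cloud(p);pv=np.array([617.9,96.5]);d=np.linalg.norm(C[...,:2]-pv,axis=-1);m=(d>55)&(d<82)&(C[...,2]>35)&(C[...,2]<75)&(C[...,0]<632)&(C[...,0]>570)&(C[...,1]<60)
    P=C[m];k=np.median(P,0);print(n,len(P),k.round(1),'latch',np.radians(269.1-np.degrees(np.arctan2(*(k[:2]-pv)[::-1]))%360).round(3))
    if n=='side': u,v=proj(p,[620,40,70]).astype(int);cv2.imwrite('pics/n.png',cv2.resize(p['color'][v-60:v+60,u-70:u+70,::-1],None,fx=5,fy=5,interpolation=cv2.INTER_CUBIC))
E
```

```text
clock: 27.47
eef_pos: [493.5, 38.0, 42.1]
tool_rot: [3.118, 0.429, -3.138]
force: [0.3, -0.2, 0.5]
width: -0.3
top-plane slopes dz/dx dz/dy, z: (array([-1.30000e-02, -7.00000e-03,  2.30059e+02]), np.int64(549), np.float64(2.8))
27.5167 [493.6  37.5  42.2] [-0.4 -0.1  0.3]
world [ 6.52576e+02  3.45690e+01 -2.20000e-02  3.30000e+01] dock -1.4 0.5 -0.007 sd [0.    0.    0.    0.816]
top 37 [614.3  29.3  64.9] latch 0.038
side 51 [616.6  33.3  56.6] latch 0.004
```

View pics/n.png

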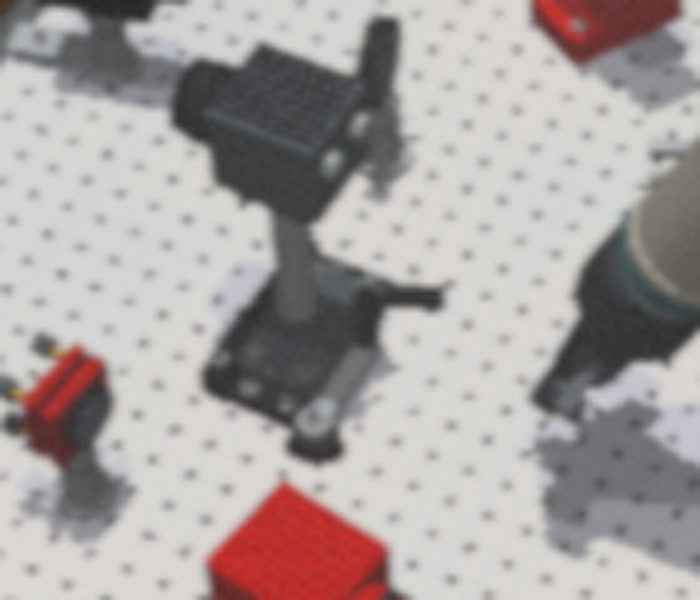

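The picture shows the tower upright in the dock, the latch arm lying across behind the foot, and the gripper well clear. I'm handing in.

```bash
python3 -c "
from cell import ctrl; print(ctrl.finish_job())"
```

```text
the job is handed in; nothing more can be done
None
```

The tower is home in the dock with the latch shut, and the job was handed in at about 27.6 s. One early incident, described below, may still have broken the rocking limit.

- **What I did:** I pushed the tower's foot with two leaned-back fingertips, straightened it on the way in, and slid it between the bars until it met the stop at about 20 N. I then moved the latch by its knob, gripping it at first and pushing it shut from behind at the end.
- **Tower, last check:** The top camera put it 1.4 mm short of nominal home along the dock, 0.5 mm off the centre line and 0.007 rad off in angle. It had come to a firm stop, so I put the 1.4 mm down to calibration (good to about 2 mm), but that is close to the 2 mm limit. It looked level, with about 0.013 rad of slope measured on the camera's top.
- **Latch, last check:** The two cameras disagreed slightly, reading 0.04 rad (top) and 0.00 rad (side). Both are below the 0.10 limit.
- **Robot:** The gripper was about 100 mm clear of everything at the end, with no contact force.
- **Early tilt:** At about 11.9 s finger friction lifted the back of the foot and the tower leaned forward. I estimate about 0.10 rad, from a tip rise of 5.7 mm over the 56 mm foot. The image fits around that time were poor, so I can't be sure it stayed under the 0.12 rad limit. I lowered it, re-leaned the tool and saw no tilt after that.
- **Other readings:** While I dragged the latch knob, the wrist force briefly reached about 33 N. I did not measure the bystanders again at the end; I only planned paths clear of them.
- **Lean angle:** The 35 to 40 degree lean was out of reach at the tower's starting place, so I pushed at 12 to 24 degrees. The pictures I took during the push showed the gripper clear of the pillar and camera.

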